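# Clear the tracing light table and store its stand-by level

## Task

Put the light table on stand-by: first take the blue tracing stylus off it and press it down past the sprung orange jaw until it sits fully home in both forks of the clip, and let it go. Then swing the black-handled dimmer lever into line with the red pointer, leaving the pointer where it is, let go, and finally press the green button right down and let it come back up to store that level. Do not disturb the other things on the bench.

Things in the scene. Friction and masses are not known exactly. Their poses are not given: they have to be found in the camera images.
- stylus_center (a point): Centre of the loose blue stylus: a round rod, 12 mm in diameter, along its own y, 160 mm long with a black square cap (14 x 14 x 14 mm) at each end that keeps it from rolling; a 12 mm thin steel point beyond the +y cap is for looks. About 40 g. It starts flat on the light table, centre 7 mm above its top. Grip it at the middle, across the rod; either end may go either way in the clip.
- stylus: The same stylus (origin 7 mm below its centre).
- light_table: Fixed grey light table with a white lit top and an amber pattern panel, 300 (its x) x 220 (its y) x 20 mm high, origin at the centre of the underside; the stylus, the wooden bar and the brass weight lie on it.
- clip_seat (a point): Where the stylus's centre must come to lie: 66 mm above the bench, midway between the two forks of the clip, the stylus lying along this point's y. Each fork's slot is 14 mm wide (point x), its floor 6 mm below this point. The wall on -x flares out to x = -21 mm at 32 mm above this point; on +x stands the orange sprung jaw. The rod is pushed straight down.
- clip: Fixed clip: black base plate 90 (x) x 130 (y) x 12 mm, origin at the centre of its underside, below the seat. Two aluminium forks, each 12 mm thick, stand on it at y = -42 and +42 mm, about 98 mm high (jaw tips 106 mm), leaving 72 mm between them for the fingers; nothing there rises above 32 mm from the bench.
- jaw_nose (a point): Middle of the jaw's nose line. The jaw is one sprung piece with a prong (3 mm radius) at each fork, bulging over the slot at x = +5 mm, 11 mm above the clip seat, and flaring from there out to x = 17 mm, 37 mm above the seat. The rod pushed down slides along the flare, swings the jaw outward and drops under the nose, which springs back. About 5 to 12 N of push.
- jaw (a joint): Jaw angle, 0 shut (rest), grows as the jaw is pushed outward (about 0.1 rad while the rod passes); sprung back to 0.
- dimmer_grip (a point): Centre of the black T-handle on the dimmer lever: a cylinder 22 mm in diameter and 32 mm long along its own y (parallel to the hinge), with flat ends, on a 10 mm round shaft, 110 mm from the hinge. Its z points along the lever, away from the hinge. It can be pinched from above by its two ends and led around the hinge.
- dimmer_hinge (a point): Hinge centre of lever and pointer, 40 mm above the bench on the fixed grey console (box 200 x 90 x 40 mm, from x = -135 to +65 mm of this point, its top at this point's height). The hinge axis is this point's y; x is the direction in which the lever leans at positive angles.
- dimmer (a joint): Lever angle: 0 upright, positive leaning to +x of the hinge point, limits -0.85 and 0.85. Moves with about 2 N at the handle and stays where it is left. Handle centre = hinge + 110 mm x (sin angle along x, cos angle up).
- pointer (a joint): Angle of the red pointer, in the same sense and about the same hinge as the lever: the angle wanted of the lever. It is stiff and must be left alone.
- pointer_tip (a point): Tip of the red pointer, 60 mm from the hinge and 26 mm to its +y side, just over the rim of the white scale disc (radius 50 mm, y = 22 to 27 mm). Its z points from the hinge outward.
- store_button_top (a point): Centre of the top of the green push button (28 mm across) in a black round housing (44 mm across, 12 mm high) on the console, 105 mm to the -x side of the hinge and about 62 mm above the bench when up. Pressed straight down, 6 mm travel, about 5 N; springs back.
- store_button (a joint): Travel of the green button: 0 up, 0.006 m fully down; it counts as pressed beyond 0.004.
- beech_bar: Bystander, to be left alone: dark wooden bar, 32 x 180 x 28 mm, lying across the far end of the light table. Origin at the centre of its underside.
- brass_weight: Bystander, to be left alone: brass cylinder, 30 mm across, 28 mm high, on a near corner of the light table. Origin at the centre of its underside.
- red_jar: Bystander, to be left alone: glass jar with a red cap, 48 mm across, 60 mm high, beyond the light table. Origin at the centre of its underside.
- blue_jar: Bystander, to be left alone: glass jar with a blue cap, 48 mm across, 60 mm high, beyond the light table. Origin at the centre of its underside.
- mallet: Bystander, to be left alone: wooden mallet lying on the bench at the right edge. Origin at the centre of its underside.
- awl: Bystander, to be left alone: screwdriver-shaped awl lying on the bench at the left edge. Origin at the centre of its underside.
- water_bowl: Bystander, to be left alone: small white bowl, 90 mm across, 35 mm high, far right. Origin at the centre of its underside.
Mind the look-alikes: they are no part of the job. What is meant by the clip is not yellow, and is the smaller of those in its own colour.

How it is judged:
On the way, in this order (a step that is already met when the one before it is completed fails the run):
1. the stylus is home in both forks, the jaw shut over it, and let go (x of stylus_center in the frame of clip_seat between -0.005 and 0.005 m and y of stylus_center in the frame of clip_seat between -0.022 and 0.022 m and z of stylus_center in the frame of clip_seat between -0.005 and 0.003 m and angle between the y axis of stylus_center and the y axis of clip_seat, either way round below 0.08 rad and value of joint jaw below 0.03 rad and contact force between the fingers and stylus below 0.1 N), for 0.2 s.
2. the lever is in line with the red pointer, at rest and let go, the stylus still in its clip (all of step 1 and angle between the z axis of dimmer_grip and the z axis of pointer_tip, either way round below 0.07 rad and velocity of joint dimmer between -0.05 and 0.05 rad/s and contact force between the fingers and dimmer below 0.1 N), for 0.2 s.
3. the green button is pressed right down with the lever on its mark (all of step 2 and value of joint store_button above 0.004 m), for 0.1 s.
At the end, for the whole second after the job is handed in: The stylus rests in both forks (centre within 5 mm across, 22 mm along and 3 mm in height of the seat, within 0.08 rad of its line) with the jaw shut (below 0.03 rad); the lever stands within 0.07 rad of the red pointer, at rest; the green button is up again (all of step 2 and value of joint store_button below 0.002 m and linear speed of stylus below 0.02 m/s); the robot touches nothing.
It fails at once if a bystander is moved by more than 25 mm (distance of any of beech_bar, brass_weight, red_jar, blue_jar, mallet, awl, water_bowl from where it was at the start of the episode above 0.025 m).
It fails at once if the red pointer is moved by more than 4 mm (distance of pointer_tip from where it was at the start of the episode above 0.004 m).
It also fails if it takes over 61 s, if anything falls off the work surface, if the arm or the gripper's body presses on something with over 40 N, if the wrist force passes 120 N, or if a joint passes its speed limit or range.

## Robot

A 7-joint arm with a two-finger parallel gripper is mounted at the origin on the work surface. World frame = base frame: x ahead of the robot, y to its left, z up, the work surface at z = 0. Lengths are in m, angles in rad, forces in N, time in s.
With the tool pointing down it reaches from about 0.4 to 0.85 m from the base axis. Payload 10.4 kg.
Tool frame: the origin (TCP) lies at the very end of the fingers, on their centre line; the grasp point (between the pads) lies r.grasp_offset behind it (r.grasp_offset is the distance from the TCP to the grasp point, in m); z points along the fingers, y is the direction in which the jaws open and shut (so a half turn about z gives the same grasp; the last joint's range is limited). The gripper opens to 87 mm and grips with 3 to 60 N. Pads are 19 mm wide; open, the fingers measure 117 mm over their backs; the gripper's body (75 mm by 190 mm) begins 51 mm behind the grasp point.
Start: joints at [-1.208, 0.332, -0.065, 1.46, 0.022, 1.35, -0.088], TCP at [0.235, 0.579, 0.223] pointing down, gripper open.
Joint ranges: [-2.6, 2.6], [-0.5, 2.12], [-1.47, 1.34], [0.16, 2.42], [-1.27, 4.41], [0.06, 2.06], [-2.6, 2.6]. Speed limits (rad/s): [2.22, 2.22, 2.79, 2.79, 3.14, 3.14, 3.14].

## Interface

Orientations are given as a unit quaternion [x, y, z, w].
In Python, from bench import read_state, cams, job, r gives the robot as it stands. The module is installed in compiled form; this text tells all that it offers.
- The arm moves only by the tool arm_command, never from a script. Its argument "increments" is a list of rows, each an object of numbers: "gripper": the opening in per cent of the stroke, from 0 (shut) to 100 (fully open); "dx", "dy", "dz": the shift along the tool's x, y, z in m; "spin": the turn about the tool's z in degrees. In form: [{"gripper": .., "dx": .., "dy": .., "dz": .., "spin": ..}, ...]. A call has exactly 8 rows; each row shifts and turns the commanded pose from where the row before left it, along the tool's axes as they then stand; what a row does not reach is not made up. A row lasts 1/8 s, in which the tool goes at most 62.5 mm and 10.7 degrees, less where a joint would pass 70% of its speed; a pose out of reach is approached as far as the arm can. A call with a gripper value outside its range is refused whole. The fingers move at their own pace and stop on an object; "grip_force" is the grip in N (left out, the last holds). Time passes only in rows, so rows that do not move let the fingers close, or fill a call up. It gives the time, the measured TCP pose, the force and the opening at its end, in the units of the state.
- read_state(): the state, without advancing time (a new reading comes with each control period).
- cams.camera(name): name is "scene" or "top" or "wrist"; returns the picture (384x512x3 uint8, red, green, blue); there is no depth.
- cams.camera_info(name): a dict with "K" (3x3 intrinsics, pixels), "rvec" (rotation vector, rad) and "tvec" (3), from world to camera coordinates, as OpenCV has them. Camera axes: x right, y down, z forward; pixel columns grow to the right and rows downward; lengths in m; the calibration is good to about 2 mm. The wrist camera is an equidistant fisheye: a pixel r from the principal point sees the ray r / f radians off the axis. A picture is of the moment at which its call begins: read the wrist's pose just before it. camera_info takes no time and is no camera call; for the wrist camera it gives the pose at the moment of the call.
- job.close_job(): hands the job in, once; it reports no verdict.
The state is a dict: "time": time; "joint_positions": joint angles; "joint_vel": joint speeds; "joint_torque": joint torques, N m; "ee_pos": TCP position; "eef_rot": TCP orientation; "ft_force": force on the tool from outside, world axes, zero at the start; "torque": the same for the moment, N m; "width": finger opening in m.
Only numpy, scipy, OpenCV 4.12 (cv2) and the standard library are available. Lean on these libraries where they do the work, as an engineer would, in place of code of your own. Each camera call takes 0.05 s, during which the arm holds its last target.

## Working session

There is one attempt and no reset: what is moved stays moved. The work goes in short steps, Python scripts to look and compute and a tool call to move; the robot and the scene stay as the last step left them, time stands still between calls to the robot, and variables do not carry over. Pictures are saved under pics/ and viewed, and the job is handed in when it is done.

Besides the shell and the picture viewer there is one more tool, called by a JSON object that holds its "op" and its "data". arm_command: Moves the arm, as the interface text tells. Its arguments: {"type":"object","properties":{"increments":{"type":"array","items":{"type":"object","properties":{"gripper":{"type":"number"},"dx":{"type":"number"},"dy":{"type":"number"},"dz":{"type":"number"},"spin":{"type":"number"}}}},"grip_force":{"type":"number"}},"required":["increments"]}

```bash
mkdir -p pics; ls; python3 - <<'E'
from bench import read_state, cams, job, r
import cv2
print(read_state()); print(r.grasp_offset)
for n in ("scene","top","wrist"):
    i=cams.camera_info(n); print(n,i)
    cv2.imwrite(f"pics/{n}0.png",cams.camera(n)[:,:,::-1])
E
```

```text
pics
{'time': 0.0, 'joint_positions': array([-1.20763975,  0.33291319, -0.06468636,  1.46092817,  0.02158877,
        1.34989571, -0.08848986]), 'joint_vel': array([ 0.00197126,  0.00133487, -0.00087527,  0.00042767,  0.00101302,
       -0.00069514, -0.00044898]), 'joint_torque': array([-2.37741142e-04, -6.23250389e+01,  2.43807840e-02, -3.89919841e+01,
       -6.14746870e-02,  3.94115585e-02,  1.32527384e-04]), 'ee_pos': array([0.23502796, 0.57871314, 0.22173438]), 'eef_rot': array([ 1.91676948e-01,  9.81457805e-01, -7.16399326e-04, -1.09721169e-04]), 'ft_force': array([-0.88906765, -0.25288632,  0.20838867]), 'torque': array([ 0.01484886, -0.02712483,  0.03863297]), 'width': 0.0869474229672394}
0.0187
scene {'K': array([[354.25544641,   0.        , 253.39155589],
       [  0.        , 354.25544641, 188.74711749],
       [  0.        ,   0.        ,   1.        ]]), 'rvec': array([ 1.18981739,  2.40908346, -0.87089705]), 'tvec': array([ 0.32467458, -0.24400379,  1.56227102])}
top {'K': array([[478.22201608,   0.        , 260.30835499],
       [  0.        , 478.22201608, 184.02008038],
       [  0.        ,   0.        ,   1.        ]]), 'rvec': array([ 2.15880104, -2.17281904,  0.10759247]), 'tvec': array([0.01987898, 0.55433081, 1.73566183])}
wrist {'K': array([[297.31863964,   0.        , 252.80330055],
       [  0.        , 297.31863964, 194.6951605 ],
       [  0.        ,   0.        ,   1.        ]]), 'rvec': array([-2.40909306, -1.62557407, -0.22129681]), 'tvec': array([-0.62406007, -0.0341484 ,  0.38962851])}
```

View pics/scene0.png

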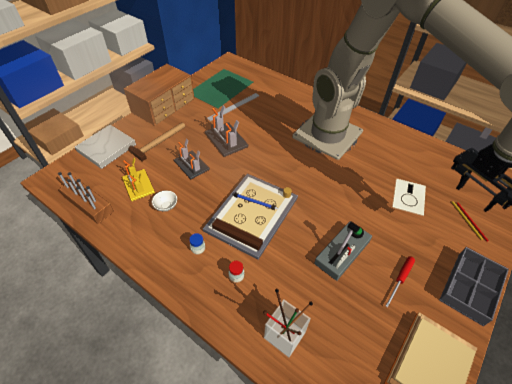

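View pics/top0.png

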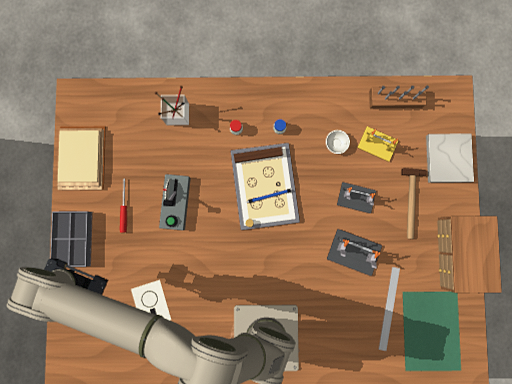

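View pics/wrist0.png

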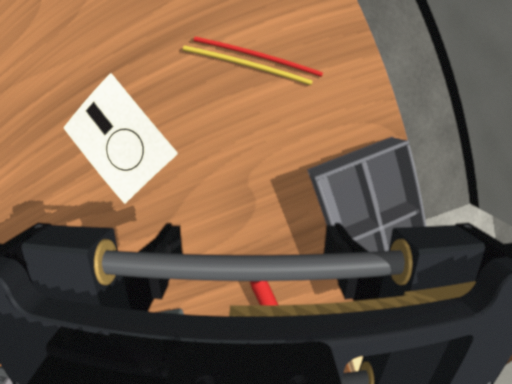

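The top view shows the stylus at about (270,197) on the light table, the smaller black clip at (357,196) with a larger look-alike at (355,251) and a yellow one at (378,143). The console is at (173,202), with its green button at (171,221). I'll zoom in next.

```bash
cat > h.py <<'E'
import numpy as np, cv2
from bench import read_state, cams, job, r
from scipy.spatial.transform import Rotation as R
def ray(n,uv,info=None):
    i=info or cams.camera_info(n); Rm=cv2.Rodrigues(i['rvec'])[0]; K=i['K']
    c=-Rm.T@i['tvec']
    x=(uv[0]-K[0,2])/K[0,0]; y=(uv[1]-K[1,2])/K[1,1]
    if n=='wrist':
        t=np.hypot(x,y); d=np.array([np.sin(t)*x/max(t,1e-9),np.sin(t)*y/max(t,1e-9),np.cos(t)])
    else: d=np.array([x,y,1.])
    return c,Rm.T@d
def onz(n,uv,z,info=None):
    c,d=ray(n,uv,info); return c+d*(z-c[2])/d[2]
def proj(n,P,info=None):
    i=info or cams.camera_info(n); Rm=cv2.Rodrigues(i['rvec'])[0]; K=i['K']
    p=Rm@np.asarray(P,float)+i['tvec']
    if n=='wrist':
        t=np.arctan2(np.hypot(p[0],p[1]),p[2]); h=np.hypot(p[0],p[1]); q=p[:2]/h*t
    else: q=p[:2]/p[2]
    return K[0,0]*q+K[:2,2]
def tri(obs):
    A=np.zeros((3,3));b=np.zeros(3)
    for n,uv,info in obs:
        c,d=ray(n,uv,info); d=d/np.linalg.norm(d); M=np.eye(3)-np.outer(d,d); A+=M;b+=M@c
    return np.linalg.solve(A,b)
def crop(src,dst,x0,y0,x1,y1,s):
    im=cv2.imread(src)[y0:y1,x0:x1]; cv2.imwrite(dst,cv2.resize(im,None,fx=s,fy=s,interpolation=cv2.INTER_CUBIC))
E
python3 - <<'E'
from h import *
crop('pics/top0.png','pics/t_a.png',150,130,310,240,5)
crop('pics/top0.png','pics/t_b.png',320,170,400,230,8)
crop('pics/scene0.png','pics/s_a.png',150,130,230,190,8)
crop('pics/scene0.png','pics/s_b.png',310,210,380,280,8)
for n,uv,z in [('top',(270,197),.027),('top',(357,196),.0),('top',(171,221),.062),('top',(173,202),.04)]: print(onz(n,uv,z))
E
```

```text
[ 0.50634076 -0.01909584  0.027     ]
[ 0.51001704 -0.34463215  0.        ]
[0.41951027 0.33799551 0.062     ]
[0.48935712 0.33579836 0.04      ]
```

View pics/t_a.png

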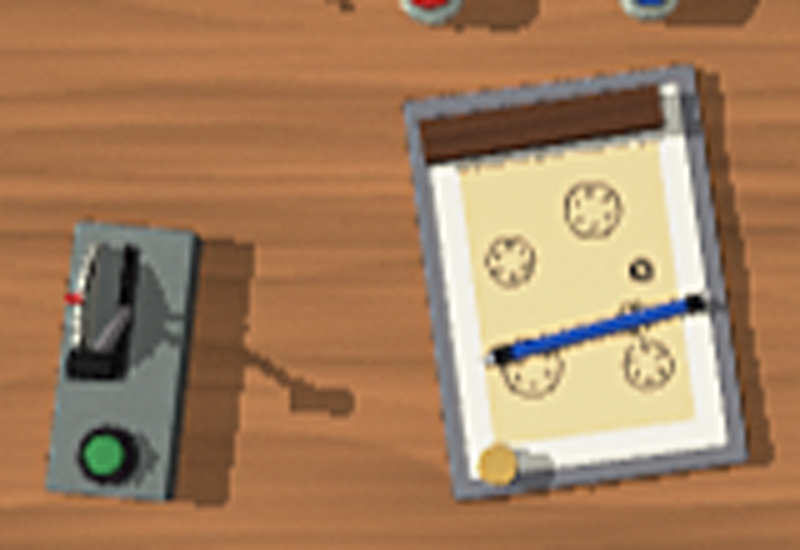

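View pics/t_b.png

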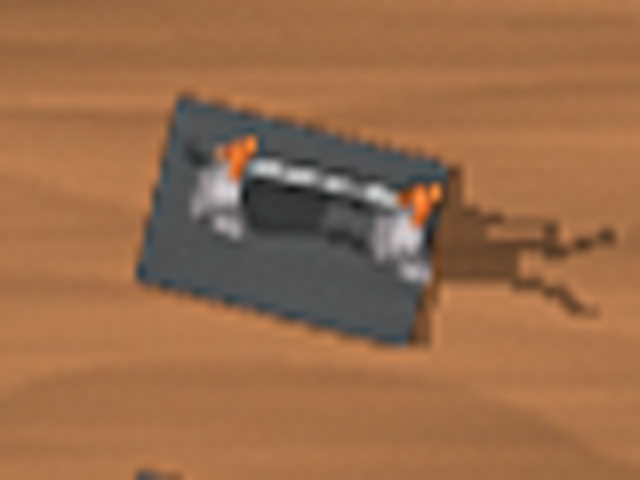

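View pics/s_a.png

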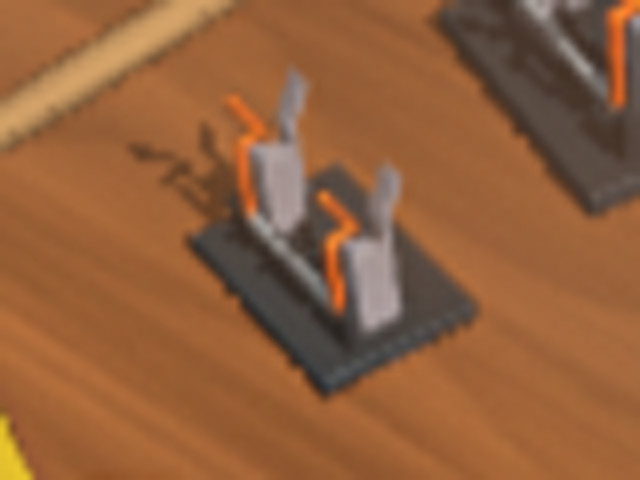

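View pics/s_b.png

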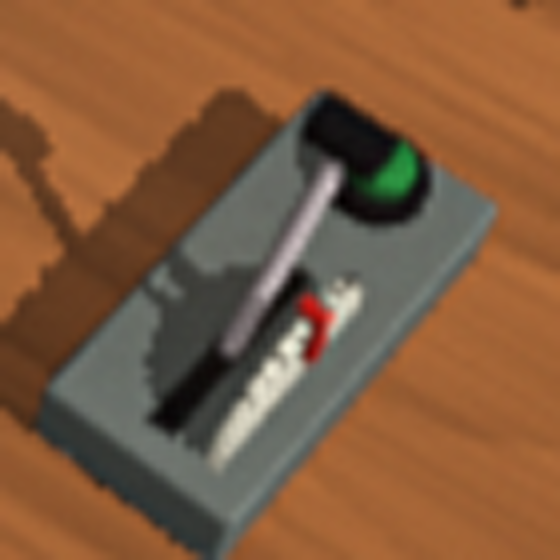

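```bash
python3 - <<'E'
from h import *
top=cv2.imread('pics/top0.png'); sc=cv2.imread('pics/scene0.png')
it=cams.camera_info('top'); iss=cams.camera_info('scene')
hsv=cv2.cvtColor(top,cv2.COLOR_BGR2HSV); hs=cv2.cvtColor(sc,cv2.COLOR_BGR2HSV)
def comps(h,lo,hi,box,mn=5):
    m=cv2.inRange(h,np.array(lo),np.array(hi)); k=np.zeros_like(m); x0,y0,x1,y1=box; k[y0:y1,x0:x1]=m[y0:y1,x0:x1]
    n,l,s,c=cv2.connectedComponentsWithStats(k)
    return [(s[i],c[i],np.argwhere(l==i)[:,::-1]) for i in range(1,n) if s[i][4]>=mn]
print('stylus')
for s,c,p in comps(hsv,(105,120,60),(130,255,255),(235,150,310,230)):
    w=np.array([onz('top',q,.027,it)[:2] for q in p]); (vx,vy,x,y)=cv2.fitLine(w.astype(np.float32),cv2.DIST_L2,0,.01,.01).ravel()
    t=(w-[x,y])@[vx,vy]; print(s,c,(x,y),'mid',np.array([x,y])+np.array([vx,vy])*(t.min()+t.max())/2,'len',np.ptp(t),'ang',np.degrees(np.arctan2(vy,vx)))
for s,c,p in comps(hs,(105,120,60),(130,255,255),(220,180,290,220)):
    print('scene',s,c,onz('scene',c,.027,iss))
print('caps mid',onz('top',((250.2+289.2)/2,(201+190.4)/2),.027,it))
print('orange')
for s,c,p in comps(hsv,(5,190,150),(18,255,255),(335,180,385,215),2): print('top',s,c, onz('top',c,.09,it))
for s,c,p in comps(hs,(5,190,150),(18,255,255),(170,140,205,180),2): print('scene',s,c)
print('green')
for s,c,p in comps(hsv,(45,100,60),(80,255,255),(150,170,200,240)): print('top',s,c,onz('top',c,.062,it))
for s,c,p in comps(hs,(45,100,60),(80,255,255),(330,210,370,240)): print('scene',s,c,onz('scene',c,.062,iss))
print('red')
for h,b in((hsv,(155,170,185,210)),(hs,(335,240,360,260))):
  for s,c,p in comps(h,(0,150,90),(5,255,255),b,2)+comps(h,(172,150,90),(180,255,255),b,2): print(s,c)
# clip base corners from crop (t_b): px/8+(320,170)
cs=[(180,95),(455,168),(412,345),(138,278)]
W=[onz('top',(a/8+320,b/8+170),.012 if 1 else 0,it)[:2] for a,b in cs]; W=np.array(W);print(W,W.mean(0)); 
print(np.linalg.norm(np.diff(np.vstack([W,W[:1]]),axis=0),axis=1))
y=(W[0]-W[1]+W[3]-W[2]);print('y ang',np.degrees(np.arctan2(y[1],y[0])))
# console top corners from t_a
cs=[(77,222),(202,235),(168,500),(47,488)]
V=np.array([onz('top',(a/5+150,b/5+130),.04,it)[:2] for a,b in cs]);print(V,V.mean(0),np.linalg.norm(np.diff(np.vstack([V,V[:1]]),axis=0),axis=1))
E
```

```text
stylus
[252 190  36  12  87] [268.90804598 195.6091954 ] (np.float32(0.51150966), np.float32(-0.015135346)) mid [ 0.51196   -0.0168428] len 0.13415165874673102 ang -75.22454
scene [237 194  34  14  83] [253.55421687 200.56626506] [ 0.51562903 -0.01624065  0.027     ]
caps mid [ 0.51114946 -0.01803069  0.027     ]
orange
top [349 188   3   4   6] [349.66666667 189.16666667] [ 0.52754358 -0.30143309  0.09      ]
top [371 194   3   4   8] [372.25  195.125] [ 0.50577789 -0.38095165  0.09      ]
scene [179 142   4  14  21] [180.28571429 147.95238095]
scene [190 154   4  14  16] [191.5625 161.    ]
green
top [167 217   8   8  52] [170.38461538 220.53846154] [0.42117934 0.34023161 0.062     ]
scene [356 228   6   7  26] [358.92307692 231.42307692] [0.42922769 0.35005357 0.062     ]
red
[163 189   3   2   4] [164.   189.25]
[347 247   4   8  19] [348.73684211 250.10526316]
[[ 0.56217861 -0.28974824]
 [ 0.52722149 -0.41652327]
 [ 0.44524346 -0.3940896 ]
 [ 0.47705827 -0.26826275]] [ 0.50292546 -0.34215596]
[0.1315063  0.08499216 0.12978666 0.08779008]
y ang 75.19329260532156
[[0.59120951 0.36507005]
 [0.5809535  0.27297263]
 [0.38722079 0.29595679]
 [0.39645805 0.38410091]] [0.48896046 0.32952509] [0.09266672 0.19509135 0.08862682 0.19567909]
```

```bash
cat >> h.py <<'E'
def plan(P,yaw,n,start=None,pre=0):
    """rows to bring TCP to P with tool y at world angle yaw (deg, mod 180 handled by nearest), n rows"""
    s=read_state(); p=np.array(s['ee_pos']) if start is None else np.array(start[0]); M=R.from_quat(s['eef_rot']).as_matrix()
    y0=np.degrees(np.arctan2(M[1,1],M[0,1])) if start is None else start[1]
    d=(yaw-y0+90)%180-90; sp=-d/n; step=(np.array(P)-p)/n
    print('from',np.round(p,4),'yaw',round(y0,1),'spin total',round(-d,1),'tilt',np.round(M[:,2],3))
    for k in range(n):
        a=np.radians(y0-sp*k); y=np.array([np.cos(a),np.sin(a),0]); x=np.array([np.cos(a+np.pi/2),np.sin(a+np.pi/2),0])
        print(k+1,'dx %.4f dy %.4f dz %.4f spin %.2f'%(step@x,step@y,-step[2],sp))
E
python3 - <<'E'
from h import *
plan((0.512,-0.017,0.17),14.8,12)
i=cams.camera_info('wrist');Rm=cv2.Rodrigues(i['rvec'])[0];print(-Rm.T@i['tvec'],Rm)
E
```

```text
from [0.235  0.5788 0.222 ] yaw 67.9 spin total 53.1 tilt [-0.    -0.001 -1.   ]
1 dx -0.0401 dy -0.0373 dz 0.0043 spin 4.43
2 dx -0.0428 dy -0.0341 dz 0.0043 spin 4.43
3 dx -0.0453 dy -0.0307 dz 0.0043 spin 4.43
4 dx -0.0476 dy -0.0271 dz 0.0043 spin 4.43
5 dx -0.0495 dy -0.0234 dz 0.0043 spin 4.43
6 dx -0.0512 dy -0.0195 dz 0.0043 spin 4.43
7 dx -0.0525 dy -0.0155 dz 0.0043 spin 4.43
8 dx -0.0536 dy -0.0114 dz 0.0043 spin 4.43
9 dx -0.0543 dy -0.0072 dz 0.0043 spin 4.43
10 dx -0.0547 dy -0.0030 dz 0.0043 spin 4.43
11 dx -0.0547 dy 0.0012 dz 0.0043 spin 4.43
12 dx -0.0545 dy 0.0054 dz 0.0043 spin 4.43
[0.16703333 0.60625771 0.38353257] [[ 0.37448223  0.92723307 -0.00137815]
 [ 0.8930489  -0.3602756   0.26956476]
 [ 0.24945285 -0.10217797 -0.96298128]]
```

{"op": "arm_command", "data": {"increments": [{"dx": -0.04, "dy": -0.037, "dz": 0, "spin": 4.4, "gripper": 100}, {"dx": -0.043, "dy": -0.034, "dz": 0, "spin": 4.4, "gripper": 100}, {"dx": -0.045, "dy": -0.031, "dz": 0, "spin": 4.4, "gripper": 100}, {"dx": -0.048, "dy": -0.027, "dz": 0, "spin": 4.4, "gripper": 100}, {"dx": -0.05, "dy": -0.023, "dz": 0, "spin": 4.4, "gripper": 100}, {"dx": -0.051, "dy": -0.02, "dz": 0, "spin": 4.4, "gripper": 100}, {"dx": -0.053, "dy": -0.016, "dz": 0, "spin": 4.4, "gripper": 100}, {"dx": -0.054, "dy": -0.011, "dz": 0, "spin": 4.4, "gripper": 100}]}}

```text
time: 1.15
ee_pos: [0.4217, 0.1794, 0.2225]
eef_rot: [0.481, 0.877, 0.0, -0.0]
ft_force: [0.2, 0.6, -0.5]
width: 0.0871
```

{"op": "arm_command", "data": {"increments": [{"dx": -0.054, "dy": -0.007, "dz": 0.012, "spin": 4.4, "gripper": 100}, {"dx": -0.055, "dy": -0.003, "dz": 0.012, "spin": 4.4, "gripper": 100}, {"dx": -0.055, "dy": 0.001, "dz": 0.012, "spin": 4.4, "gripper": 100}, {"dx": -0.054, "dy": 0.005, "dz": 0.012, "spin": 4.4, "gripper": 60}, {"dx": 0, "dy": 0, "dz": 0, "spin": 0, "gripper": 60}, {"dx": 0, "dy": 0, "dz": 0, "spin": 0, "gripper": 60}, {"dx": 0, "dy": 0, "dz": 0, "spin": 0, "gripper": 60}, {"dx": 0, "dy": 0, "dz": 0, "spin": 0, "gripper": 60}]}}

```text
time: 2.15
ee_pos: [0.5139, -0.0159, 0.1748]
eef_rot: [0.607, 0.794, 0.0, -0.0]
ft_force: [-0.7, 0.4, -0.6]
width: 0.0536
```

```bash
python3 - <<'E'
from h import *
plan((0.512,-0.017,0.1),14.8,2)
i=cams.camera_info('wrist')
cv2.imwrite('pics/w1.png',cams.camera('wrist')[:,:,::-1])
for P in [(0.512,-0.017,.027),(0.512-.0205,-.017+.0773,.027),(.512+.0205,-.017-.0773,.027)]: print(proj('wrist',P,i))
E
```

```text
from [ 0.5139 -0.0159  0.1748] yaw 15.2 spin total 0.4 tilt [ 0.     0.001 -1.   ]
1 dx -0.0003 dy -0.0010 dz 0.0374 spin 0.21
2 dx -0.0003 dy -0.0010 dz 0.0374 spin 0.21
[250.62637185 183.16629677]
[251.17133555 107.61345658]
[250.22169474 250.69875947]
```

View pics/w1.png

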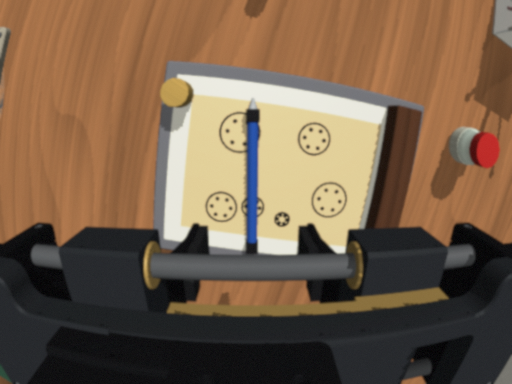

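The wrist view shows the rod along column 252, its near cap at row 115 and its far end at about row 250. My prediction from the top view agrees to within about 2 px, so I'm refining it.

```bash
python3 - <<'E'
from h import *
i=cams.camera_info('wrist'); im=cv2.imread('pics/w1.png'); h=cv2.cvtColor(im,cv2.COLOR_BGR2HSV)
m=cv2.inRange(h,np.array((105,120,60)),np.array((130,255,255))); m[:,:220]=0;m[:,290:]=0
p=np.argwhere(m)[:,::-1]; print(len(p),p.min(0),p.max(0))
w=np.array([onz('wrist',q,.027,i)[:2] for q in p],np.float32)
vx,vy,x,y=cv2.fitLine(w,cv2.DIST_L2,0,.01,.01).ravel(); t=(w-[x,y])@[vx,vy]; print('ang',np.degrees(np.arctan2(vy,vx)),len(t),np.array([x,y])+(t.min()+t.max())/2*np.array([vx,vy]),np.ptp(t))
e=[onz('wrist',(252,108.5),.027,i)[:2],onz('wrist',(251,250.5),.027,i)[:2]];print(e,np.mean(e,0),np.linalg.norm(e[0]-e[1]))
E
```

```text
1099 [247 121] [258 243]
ang -75.201416 1099 [ 0.51382077 -0.0188405 ] 0.13619293
[array([0.49261101, 0.05941422]), array([ 0.53328703, -0.09404227])] [ 0.51294902 -0.01731402] 0.15875589324437278
```

{"op": "arm_command", "data": {"increments": [{"dx": -0.001, "dy": -0.0005, "dz": 0.05, "spin": 0.4, "gripper": 55}, {"dx": -0.001, "dy": -0.0005, "dz": 0.05, "gripper": 55}, {"dz": 0.03, "gripper": 55}, {"dz": 0.015, "gripper": 55}, {"dz": 0.007, "gripper": 55}, {"gripper": 55}, {"gripper": 55}, {"gripper": 55}], "grip_force": 40}}

```text
validation failed for argument at $.in...
```

{"op": "arm_command", "data": {"increments": [{"dx": -0.001, "dy": -0.0005, "dz": 0.05, "spin": 0.4, "gripper": 55}, {"dx": -0.001, "dy": -0.0005, "dz": 0.05, "spin": 0, "gripper": 55}, {"dx": 0, "dy": 0, "dz": 0.03, "spin": 0, "gripper": 55}, {"dx": 0, "dy": 0, "dz": 0.015, "spin": 0, "gripper": 55}, {"dx": 0, "dy": 0, "dz": 0.007, "spin": 0, "gripper": 55}, {"dx": 0, "dy": 0, "dz": 0, "spin": 0, "gripper": 55}, {"dx": 0, "dy": 0, "dz": 0, "spin": 0, "gripper": 55}, {"dx": 0, "dy": 0, "dz": 0, "spin": 0, "gripper": 55}], "grip_force": 40}}

```text
time: 3.2
ee_pos: [0.514, -0.0191, 0.0233]
eef_rot: [0.611, 0.792, 0.001, 0.0]
ft_force: [0.2, 0.4, -0.4]
width: 0.0476
```

{"op": "arm_command", "data": {"increments": [{"dx": 0, "dy": 0, "dz": 0.0015, "spin": 0, "gripper": 55}, {"dx": 0, "dy": 0, "dz": 0, "spin": 0, "gripper": 0}, {"dx": 0, "dy": 0, "dz": 0, "spin": 0, "gripper": 0}, {"dx": 0, "dy": 0, "dz": 0, "spin": 0, "gripper": 0}, {"dx": 0, "dy": 0, "dz": 0, "spin": 0, "gripper": 0}, {"dx": 0, "dy": 0, "dz": 0, "spin": 0, "gripper": 0}, {"dx": 0, "dy": 0, "dz": 0, "spin": 0, "gripper": 0}, {"dx": 0, "dy": 0, "dz": 0, "spin": 0, "gripper": 0}], "grip_force": 40}}

```text
time: 4.2
ee_pos: [0.5135, -0.0192, 0.021]
eef_rot: [0.611, 0.792, 0.0, -0.0]
ft_force: [0.2, -0.1, 0.1]
width: 0.0106
```

{"op": "arm_command", "data": {"increments": [{"dx": 0, "dy": 0, "dz": 0, "spin": 0, "gripper": 0}, {"dx": 0, "dy": 0, "dz": 0, "spin": 0, "gripper": 0}, {"dx": 0, "dy": 0, "dz": -0.03, "spin": 0, "gripper": 0}, {"dx": 0, "dy": 0, "dz": -0.04, "spin": 0, "gripper": 0}, {"dx": 0, "dy": 0, "dz": -0.05, "spin": 0, "gripper": 0}, {"dx": 0, "dy": 0, "dz": -0.05, "spin": 0, "gripper": 0}, {"dx": 0, "dy": 0, "dz": 0, "spin": 0, "gripper": 0}, {"dx": 0, "dy": 0, "dz": 0, "spin": 0, "gripper": 0}], "grip_force": 40}}

```text
time: 5.2
ee_pos: [0.5131, -0.0191, 0.1904]
eef_rot: [0.611, 0.792, -0.0, -0.0]
ft_force: [0.2, 0.5, 0.2]
width: 0.0109
```

```bash
python3 - <<'E'
from h import *
plan((0.503,-0.342,0.192),-14.8,6)
i=cams.camera_info('wrist')
cv2.imwrite('pics/w2.png',cams.camera('wrist')[:,:,::-1])
E
```

```text
from [ 0.5131 -0.0191  0.1904] yaw 14.7 spin total 29.5 tilt [-0.001  0.    -1.   ]
1 dx -0.0516 dy -0.0153 dz -0.0003 spin 4.92
2 dx -0.0527 dy -0.0108 dz -0.0003 spin 4.92
3 dx -0.0535 dy -0.0062 dz -0.0003 spin 4.92
4 dx -0.0538 dy -0.0016 dz -0.0003 spin 4.92
5 dx -0.0538 dy 0.0030 dz -0.0003 spin 4.92
6 dx -0.0533 dy 0.0076 dz -0.0003 spin 4.92
```

View pics/w2.png

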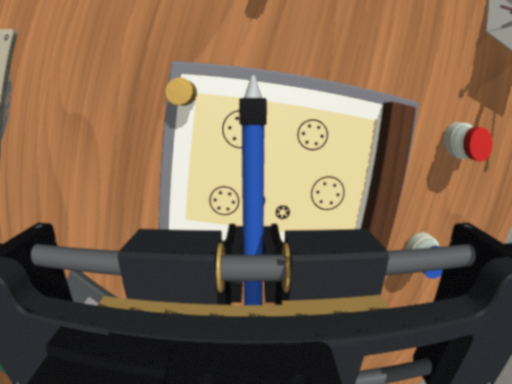

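Picture w2 shows the stylus gripped square in the fingers, with its axis on column 253. Next I'm flying past the clip so the wrist camera looks down on it.

```bash
python3 - <<'E'
from h import *
plan((0.5164,-0.428,0.20),-14.8,7)
E
```

```text
from [ 0.5128 -0.0192  0.1898] yaw 14.7 spin total 29.5 tilt [-0.002 -0.    -1.   ]
1 dx -0.0566 dy -0.0143 dz -0.0015 spin 4.21
2 dx -0.0575 dy -0.0101 dz -0.0015 spin 4.21
3 dx -0.0581 dy -0.0059 dz -0.0015 spin 4.21
4 dx -0.0584 dy -0.0016 dz -0.0015 spin 4.21
5 dx -0.0583 dy 0.0027 dz -0.0015 spin 4.21
6 dx -0.0580 dy 0.0070 dz -0.0015 spin 4.21
7 dx -0.0573 dy 0.0112 dz -0.0015 spin 4.21
```

{"op": "arm_command", "data": {"increments": [{"dx": -0.057, "dy": -0.014, "dz": -0.002, "spin": 4.2, "gripper": 0}, {"dx": -0.0575, "dy": -0.01, "dz": -0.002, "spin": 4.2, "gripper": 0}, {"dx": -0.058, "dy": -0.006, "dz": -0.002, "spin": 4.2, "gripper": 0}, {"dx": -0.058, "dy": -0.0015, "dz": -0.002, "spin": 4.2, "gripper": 0}, {"dx": -0.058, "dy": 0.0025, "dz": -0.001, "spin": 4.2, "gripper": 0}, {"dx": -0.058, "dy": 0.007, "dz": -0.001, "spin": 4.2, "gripper": 0}, {"dx": -0.057, "dy": 0.011, "dz": 0, "spin": 4.2, "gripper": 0}, {"dx": 0, "dy": 0, "dz": 0, "spin": 0, "gripper": 0}]}}

```text
time: 6.25
ee_pos: [0.5137, -0.4321, 0.1982]
eef_rot: [0.794, 0.607, -0.003, -0.001]
ft_force: [0.1, 0.8, -1.1]
width: 0.0104
```

{"op": "arm_command", "data": {"increments": [{"dx": 0, "dy": 0, "dz": 0, "spin": 0, "gripper": 0}, {"dx": 0, "dy": 0, "dz": 0, "spin": 0, "gripper": 0}, {"dx": 0, "dy": 0, "dz": 0, "spin": 0, "gripper": 0}, {"dx": 0, "dy": 0, "dz": 0, "spin": 0, "gripper": 0}, {"dx": 0, "dy": 0, "dz": 0, "spin": 0, "gripper": 0}, {"dx": 0, "dy": 0, "dz": 0, "spin": 0, "gripper": 0}, {"dx": 0, "dy": 0, "dz": 0, "spin": 0, "gripper": 0}, {"dx": 0, "dy": 0, "dz": 0, "spin": 0, "gripper": 0}]}}

```text
time: 7.25
ee_pos: [0.5174, -0.4271, 0.201]
eef_rot: [0.792, 0.611, 0.0, -0.0]
ft_force: [-0.5, 0.6, 0.1]
width: 0.0107
```

```bash
python3 - <<'E'
from h import *
i=cams.camera_info('wrist'); print(read_state()['ee_pos'])
im=cams.camera('wrist')[:,:,::-1].copy(); cv2.imwrite('pics/w3.png',im)
import json; json.dump({k:np.array(v).tolist() for k,v in i.items()},open('w3.json','w'))
a=np.radians(75.2); y=np.array([np.cos(a),np.sin(a),0]); x=np.array([y[1],-y[0],0]); O=np.array([.503,-.342,0])
for X,Y,Z in [(-45,-65,12),(45,-65,12),(45,65,12),(-45,65,12),(-21,42,98),(17,42,103),(-21,-42,98),(17,-42,103),(-21,36,98),(-21,48,98)]:
    q=proj('wrist',O+X*x/1e3+Y*y/1e3+[0,0,Z/1e3],i); print(X,Y,Z,q); cv2.circle(im,(int(q[0]),int(q[1])),2,(0,255,0),1)
cv2.imwrite('pics/w3o.png',cv2.resize(im[:300,80:460],None,fx=2,fy=2))
E
```

```text
[ 0.51742497 -0.42713694  0.20100369]
-45 -65 12 [186.02018661 163.93875916]
45 -65 12 [260.27156672 163.68051844]
45 65 12 [260.8968097   54.71591941]
-45 65 12 [184.40031129  56.79730715]
-21 42 98 [188.88325596  62.65499979]
17 42 103 [231.03761723  60.05076814]
-21 -42 98 [190.10224767 154.84404618]
17 -42 103 [231.23765707 155.2389629 ]
-21 36 98 [188.83642017  69.12451676]
-21 48 98 [188.95014153  56.23364844]
```

View pics/w3o.png

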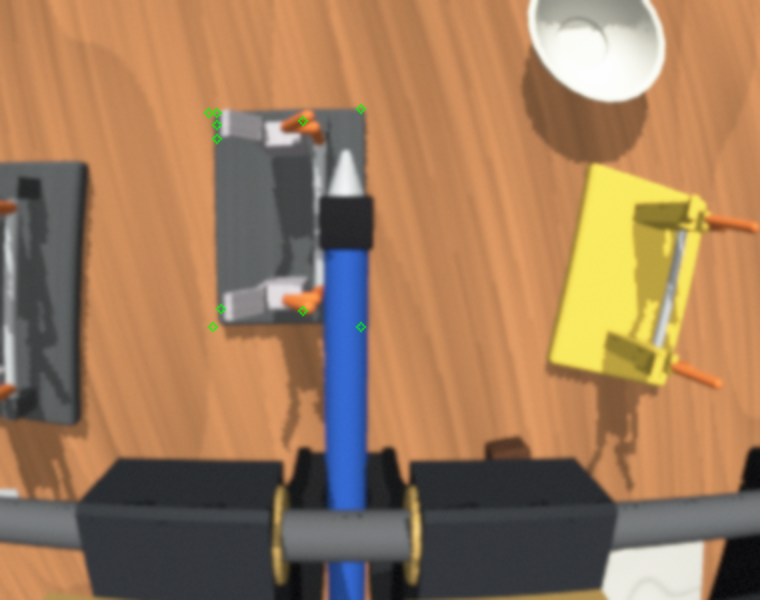

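The wrist view shows the black clip at crop (290,215), jaw on the right, and the predicted points fit within a few pixels. I'm zooming in to refine it.

```bash
python3 - <<'E'
from h import *
crop('pics/w3.png','pics/w3c.png',180,45,270,170,6)
E
```

```text
(no output)
```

View pics/w3c.png

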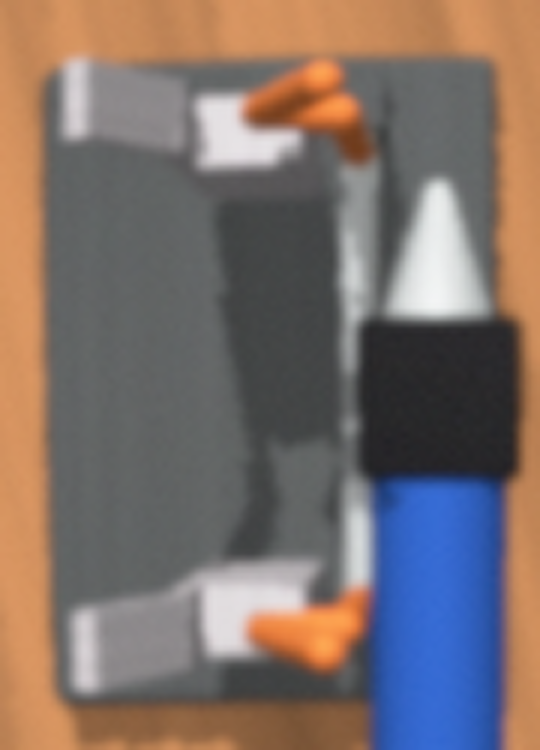

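```bash
python3 - <<'E'
from h import *
import json
i={k:np.array(v) for k,v in json.load(open('w3.json')).items()}
f=lambda a,b,z: onz('wrist',((a+.5)/6-.5+180,(b+.5)/6-.5+45),z,i)
A=f(92,98,.098);B=f(98,650,.098);TL=f(48,66,.012);BL=f(58,699,.012);TR=f(493,60,.012)
print('fork',A,B,np.linalg.norm(A-B),np.degrees(np.arctan2(*(A-B)[1::-1])))
print('base',TL,BL,TR,np.linalg.norm(TL-BL),np.linalg.norm(TL-TR),np.degrees(np.arctan2(*(TL-BL)[1::-1])),np.degrees(np.arctan2(*(TR-TL)[1::-1])), 'ctr',(BL+TR)/2)
a=np.arctan2(*(A-B)[1::-1]); y=np.array([np.cos(a),np.sin(a),0]);x=np.array([y[1],-y[0],0])
print('seat from forks',(A+B)/2+.021*x)
# orange tips: jaw tips z~.106
C=f(325,78,.105);D=f(325,655,.105);print('jaw tips',C,D,np.linalg.norm(C-D),np.degrees(np.arctan2(*(C-D)[1::-1])),'seat',(C+D)/2-.017*x)
# stylus held: cap and rod
i2=i
T=f(438,400,.207-.0)
print(T)
E
```

```text
fork [ 0.49905553 -0.29616979  0.098     ] [ 0.47769233 -0.37700726  0.098     ] 0.08361269457468969 75.19667631207051
base [ 0.48014686 -0.26743286  0.012     ] [ 0.44781788 -0.39106731  0.012     ] [ 0.56411187 -0.29073474  0.012     ] 0.12779139076148818 0.08713839962379882 75.3459295755398 -15.510339615067249 ctr [ 0.50596487 -0.34090103  0.012     ]
seat from forks [ 0.50867691 -0.34195406  0.098     ]
jaw tips [ 0.53299689 -0.30461243  0.105     ] [ 0.51139341 -0.38601094  0.105     ] 0.0842165508539835 75.13615701480812 seat [ 0.5057594  -0.34096815  0.105     ]
[ 0.53648701 -0.35513886  0.207     ]
```

```bash
python3 - <<'E'
from h import *
plan((0.5065,-0.341,0.12),-14.8,3)
E
```

```text
from [ 0.5174 -0.4272  0.201 ] yaw -14.7 spin total 0.1 tilt [-0.  0. -1.]
1 dx 0.0269 dy -0.0108 dz 0.0270 spin 0.03
2 dx 0.0269 dy -0.0108 dz 0.0270 spin 0.03
3 dx 0.0268 dy -0.0108 dz 0.0270 spin 0.03
```

{"op": "arm_command", "data": {"increments": [{"dx": 0.027, "dy": -0.011, "dz": 0, "spin": 0, "gripper": 0}, {"dx": 0.027, "dy": -0.011, "dz": 0, "spin": 0, "gripper": 0}, {"dx": 0.027, "dy": -0.0105, "dz": 0, "spin": 0, "gripper": 0}, {"dx": 0, "dy": 0, "dz": 0.03, "spin": 0, "gripper": 0}, {"dx": 0, "dy": 0, "dz": 0.03, "spin": 0, "gripper": 0}, {"dx": 0, "dy": 0, "dz": 0.016, "spin": 0, "gripper": 0}, {"dx": 0, "dy": 0, "dz": 0, "spin": 0, "gripper": 0}, {"dx": 0, "dy": 0, "dz": 0, "spin": 0, "gripper": 0}], "grip_force": 50}}

```text
time: 8.3
ee_pos: [0.507, -0.3411, 0.1261]
eef_rot: [0.792, 0.611, 0.0, 0.001]
ft_force: [-0.3, 0.4, -0.2]
width: 0.0103
```

```bash
python3 - <<'E'
from h import *
plan((0.5065,-0.341,0.06),-14.8,3)
i=cams.camera_info('wrist')
cv2.imwrite('pics/s4.png',cams.camera('scene')[:,:,::-1]);cv2.imwrite('pics/w4.png',cams.camera('wrist')[:,:,::-1])
crop('pics/s4.png','pics/s4c.png',140,100,240,190,7)
E
```

```text
from [ 0.507  -0.3411  0.1261] yaw -14.7 spin total 0.1 tilt [ 0.001 -0.001 -1.   ]
1 dx 0.0000 dy -0.0002 dz 0.0220 spin 0.03
2 dx 0.0000 dy -0.0002 dz 0.0220 spin 0.03
3 dx 0.0000 dy -0.0002 dz 0.0220 spin 0.03
```

View pics/s4c.png

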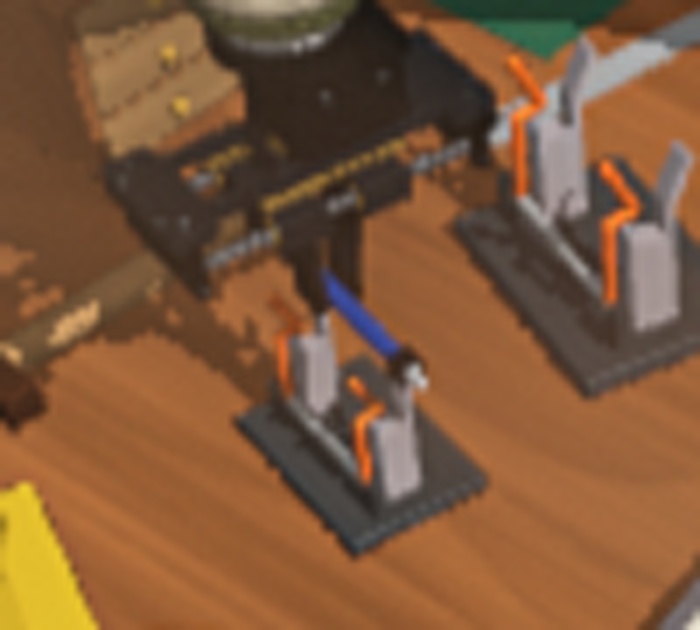

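View pics/w4.png

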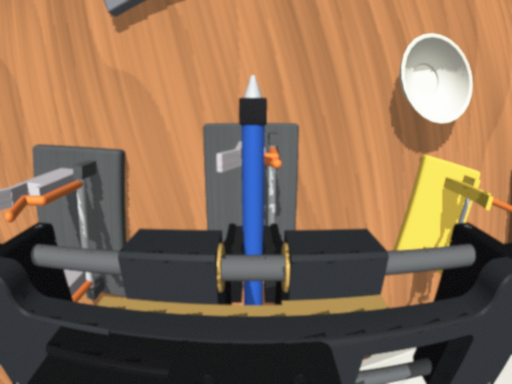

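{"op": "arm_command", "data": {"increments": [{"dx": 0, "dy": -0.001, "dz": 0.01, "spin": 0, "gripper": 0}, {"dx": 0, "dy": 0, "dz": 0.01, "spin": 0, "gripper": 0}, {"dx": 0, "dy": 0, "dz": 0.01, "spin": 0, "gripper": 0}, {"dx": 0, "dy": 0, "dz": 0.01, "spin": 0, "gripper": 0}, {"dx": 0, "dy": 0, "dz": 0.008, "spin": 0, "gripper": 0}, {"dx": 0, "dy": 0, "dz": 0, "spin": 0, "gripper": 0}, {"dx": 0, "dy": 0, "dz": 0, "spin": 0, "gripper": 0}, {"dx": 0, "dy": 0, "dz": 0, "spin": 0, "gripper": 0}], "grip_force": 50}}

```text
time: 9.4
ee_pos: [0.5055, -0.3403, 0.0771]
eef_rot: [0.792, 0.611, 0.0, -0.0]
ft_force: [-2.2, 0.6, 0.1]
width: 0.0105
```

{"op": "arm_command", "data": {"increments": [{"dx": 0, "dy": 0, "dz": 0.005, "spin": 0, "gripper": 0}, {"dx": 0, "dy": 0, "dz": 0.005, "spin": 0, "gripper": 0}, {"dx": 0, "dy": 0, "dz": 0.004, "spin": 0, "gripper": 0}, {"dx": 0, "dy": 0, "dz": 0.003, "spin": 0, "gripper": 0}, {"dx": 0, "dy": 0, "dz": 0.001, "spin": 0, "gripper": 0}, {"dx": 0, "dy": 0, "dz": 0, "spin": 0, "gripper": 0}, {"dx": 0, "dy": 0, "dz": 0, "spin": 0, "gripper": 0}, {"dx": 0, "dy": 0, "dz": 0, "spin": 0, "gripper": 0}], "grip_force": 50}}

```text
time: 10.4
ee_pos: [0.5063, -0.3403, 0.0599]
eef_rot: [0.792, 0.611, 0.001, 0.0]
ft_force: [-3.1, 2.6, 7.4]
width: 0.0105
```

```bash
python3 - <<'E'
from h import *
cv2.imwrite('pics/s5.png',cams.camera('scene')[:,:,::-1])
crop('pics/s5.png','pics/s5c.png',150,120,230,185,8)
E
```

```text
(no output)
```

View pics/s5c.png

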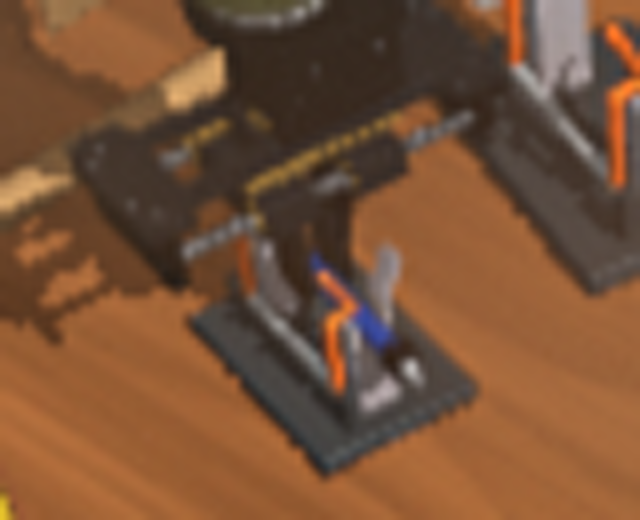

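{"op": "arm_command", "data": {"increments": [{"dx": 0, "dy": 0, "dz": 0.0015, "spin": 0, "gripper": 0}, {"dx": 0, "dy": 0, "dz": 0.0015, "spin": 0, "gripper": 0}, {"dx": 0, "dy": 0, "dz": 0, "spin": 0, "gripper": 0}, {"dx": 0, "dy": 0, "dz": 0, "spin": 0, "gripper": 0}, {"dx": 0, "dy": 0, "dz": 0, "spin": 0, "gripper": 0}, {"dx": 0, "dy": 0, "dz": 0, "spin": 0, "gripper": 0}, {"dx": 0, "dy": 0, "dz": 0, "spin": 0, "gripper": 0}, {"dx": 0, "dy": 0, "dz": 0, "spin": 0, "gripper": 0}], "grip_force": 50}}

```text
time: 11.45
ee_pos: [0.5064, -0.3404, 0.0594]
eef_rot: [0.792, 0.611, 0.001, 0.0]
ft_force: [-12.6, 10.4, 36.1]
width: 0.0108
```

A 3 mm further push raised the force to 36 N for only 0.5 mm of travel, so the rod is on the slot floor. I'm relaxing the push, then opening.

{"op": "arm_command", "data": {"increments": [{"dx": 0, "dy": 0, "dz": -0.003, "spin": 0, "gripper": 0}, {"dx": 0, "dy": 0, "dz": 0, "spin": 0, "gripper": 0}, {"dx": 0, "dy": 0, "dz": 0, "spin": 0, "gripper": 40}, {"dx": 0, "dy": 0, "dz": 0, "spin": 0, "gripper": 40}, {"dx": 0, "dy": 0, "dz": 0, "spin": 0, "gripper": 40}, {"dx": 0, "dy": 0, "dz": 0, "spin": 0, "gripper": 40}, {"dx": 0, "dy": 0, "dz": 0, "spin": 0, "gripper": 40}, {"dx": 0, "dy": 0, "dz": 0, "spin": 0, "gripper": 40}]}}

```text
time: 12.45
ee_pos: [0.5056, -0.3403, 0.0589]
eef_rot: [0.792, 0.611, 0.0, -0.0]
ft_force: [0.4, 0.1, 0.2]
width: 0.0346
```

{"op": "arm_command", "data": {"increments": [{"dx": 0, "dy": 0, "dz": -0.02, "spin": 0, "gripper": 40}, {"dx": 0, "dy": 0, "dz": -0.04, "spin": 0, "gripper": 40}, {"dx": 0, "dy": 0, "dz": -0.05, "spin": 0, "gripper": 40}, {"dx": 0, "dy": 0, "dz": -0.05, "spin": 0, "gripper": 40}, {"dx": -0.04, "dy": 0, "dz": 0, "spin": 0, "gripper": 40}, {"dx": -0.04, "dy": 0, "dz": 0, "spin": 0, "gripper": 40}, {"dx": 0, "dy": 0, "dz": 0, "spin": 0, "gripper": 40}, {"dx": 0, "dy": 0, "dz": 0, "spin": 0, "gripper": 40}]}}

```text
time: 13.45
ee_pos: [0.4855, -0.4174, 0.2198]
eef_rot: [0.792, 0.611, 0.0, 0.0]
ft_force: [0.6, 0.0, 0.3]
width: 0.0349
```

```bash
python3 - <<'E'
from h import *
s=read_state();print(s['time'],s['ee_pos'])
i=cams.camera_info('wrist')
cv2.imwrite('pics/w6.png',cams.camera('wrist')[:,:,::-1]);cv2.imwrite('pics/s6.png',cams.camera('scene')[:,:,::-1])
crop('pics/s6.png','pics/s6c.png',150,120,230,185,8)
a=np.radians(75.2); y=np.array([np.cos(a),np.sin(a),0]); x=np.array([y[1],-y[0],0]); O=np.array([.506,-.341,0.066])
for P in (O,O+.08*y,O-.08*y,O+.08*y+[0,0,.011],O-.08*y+[0,0,.011]): print(proj('wrist',P,i),proj('scene',P))
crop('pics/w6.png','pics/w6c.png',170,20,340,190,4)
E
```

```text
13.45 [ 0.48550134 -0.41739742  0.21983154]
[252.80478045 108.11893897] [188.69409099 152.68322759]
[253.07598381  34.62423811] [199.79452736 164.45866159]
[252.5440823  182.27378474] [178.22122355 141.57352386]
[253.09479031  31.91040852] [199.49272729 162.41850559]
[252.54408301 184.66380005] [177.80795857 139.51294608]
```

View pics/s6c.png

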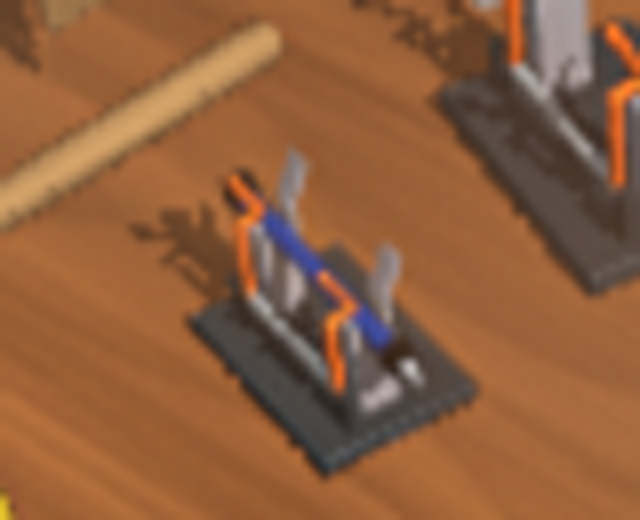

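View pics/w6c.png

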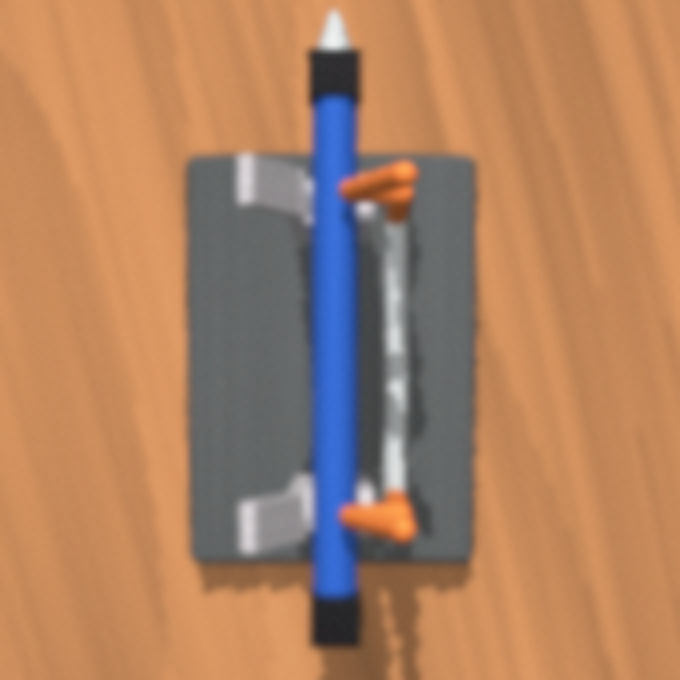

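The stylus lies under both jaw noses and is centred in both slots; the jaw looks shut in both views. Next I'm going to the console.

```bash
python3 - <<'E'
from h import *
s=read_state()
# unrolled plan: y yaw -14.7 -> 83.8 explicitly
p=s['ee_pos'];P=np.array((.62,.318,.25));n=14;st=(P-p)/n;y0=-14.7;sp=98.5/n
for k in range(n):
    a=np.radians(y0+sp*k);y=np.array([np.cos(a),np.sin(a),0]);x=np.array([-y[1],y[0],0]);print('%.4f %.4f %.4f'%(st@x,st@y,-st[2]),-sp)
E
```

```text
0.0532 -0.0041 -0.0022 -7.035714285714286
0.0533 0.0025 -0.0022 -7.035714285714286
0.0526 0.0090 -0.0022 -7.035714285714286
0.0511 0.0154 -0.0022 -7.035714285714286
0.0488 0.0215 -0.0022 -7.035714285714286
0.0458 0.0273 -0.0022 -7.035714285714286
0.0421 0.0327 -0.0022 -7.035714285714286
0.0378 0.0376 -0.0022 -7.035714285714286
0.0329 0.0420 -0.0022 -7.035714285714286
0.0275 0.0457 -0.0022 -7.035714285714286
0.0217 0.0487 -0.0022 -7.035714285714286
0.0156 0.0510 -0.0022 -7.035714285714286
0.0092 0.0525 -0.0022 -7.035714285714286
0.0027 0.0533 -0.0022 -7.035714285714286
```

{"op": "arm_command", "data": {"increments": [{"dx": 0.053, "dy": -0.004, "dz": -0.004, "spin": -7, "gripper": 40}, {"dx": 0.053, "dy": 0.0025, "dz": -0.004, "spin": -7, "gripper": 40}, {"dx": 0.0525, "dy": 0.009, "dz": -0.004, "spin": -7, "gripper": 40}, {"dx": 0.051, "dy": 0.0155, "dz": -0.004, "spin": -7, "gripper": 60}, {"dx": 0.049, "dy": 0.0215, "dz": -0.004, "spin": -7, "gripper": 60}, {"dx": 0.046, "dy": 0.0275, "dz": -0.004, "spin": -7, "gripper": 80}, {"dx": 0.042, "dy": 0.0325, "dz": -0.004, "spin": -7, "gripper": 80}, {"dx": 0.038, "dy": 0.0375, "dz": -0.002, "spin": -7, "gripper": 80}]}}

```text
time: 14.55
ee_pos: [0.5626, 0.0045, 0.2498]
eef_rot: [0.41, 0.912, 0.001, 0.0]
ft_force: [0.3, 0.6, 0.1]
width: 0.0682
```

{"op": "arm_command", "data": {"increments": [{"dx": 0.033, "dy": 0.042, "dz": 0, "spin": -7, "gripper": 80}, {"dx": 0.0275, "dy": 0.0455, "dz": 0, "spin": -7, "gripper": 80}, {"dx": 0.0215, "dy": 0.0485, "dz": 0, "spin": -7, "gripper": 80}, {"dx": 0.0155, "dy": 0.051, "dz": 0, "spin": -7, "gripper": 80}, {"dx": 0.009, "dy": 0.0525, "dz": 0, "spin": -7, "gripper": 80}, {"dx": 0.0025, "dy": 0.053, "dz": 0, "spin": -7.5, "gripper": 80}, {"dx": 0, "dy": 0, "dz": 0, "spin": 0, "gripper": 80}, {"dx": 0, "dy": 0, "dz": 0, "spin": 0, "gripper": 80}]}}

```text
time: 15.55
ee_pos: [0.6219, 0.3155, 0.2491]
eef_rot: [0.054, 0.999, -0.0, 0.0]
ft_force: [0.7, 0.1, -0.6]
width: 0.0698
```

{"op": "arm_command", "data": {"increments": [{"dx": 0, "dy": 0, "dz": 0, "spin": 0, "gripper": 80}, {"dx": 0, "dy": 0, "dz": 0, "spin": 0, "gripper": 80}, {"dx": 0, "dy": 0, "dz": 0, "spin": 0, "gripper": 80}, {"dx": 0, "dy": 0, "dz": 0, "spin": 0, "gripper": 80}, {"dx": 0, "dy": 0, "dz": 0, "spin": 0, "gripper": 80}, {"dx": 0, "dy": 0, "dz": 0, "spin": 0, "gripper": 80}, {"dx": 0, "dy": 0, "dz": 0, "spin": 0, "gripper": 80}, {"dx": 0, "dy": 0, "dz": 0, "spin": 0, "gripper": 80}]}}

```text
time: 16.55
ee_pos: [0.6223, 0.3153, 0.249]
eef_rot: [0.054, 0.999, 0.0, 0.0]
ft_force: [-0.4, -0.1, 0.1]
width: 0.0697
```

```bash
python3 - <<'E'
from h import *
import json
plan((.62,.318,.25),83.8,1)
i=cams.camera_info('wrist');json.dump({k:np.array(v).tolist() for k,v in i.items()},open('w7.json','w'))
cv2.imwrite('pics/w7.png',cams.camera('wrist')[:,:,::-1])
E
```

```text
from [0.6223 0.3153 0.249 ] yaw 83.8 spin total -0.0 tilt [ 0.  0. -1.]
1 dx 0.0026 dy 0.0025 dz -0.0010 spin -0.00
```

View pics/w7.png

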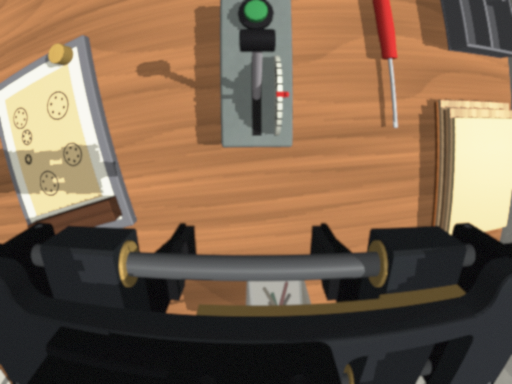

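```bash
python3 - <<'E'
from h import *
crop('pics/w7.png','pics/w7c.png',210,0,300,155,5)
E
```

```text
(no output)
```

View pics/w7c.png

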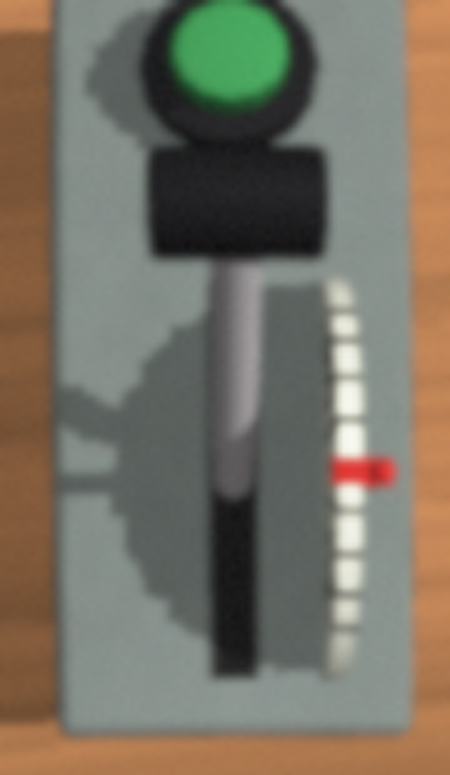

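```bash
cat > m.py <<'E'
from h import *
import json
i={k:np.array(v) for k,v in json.load(open('w7.json')).items()}
px=lambda a,b:((a+.5)/5-.5+210,(b+.5)/5-.5)
f=lambda a,b,z: onz('wrist',px(a,b),z,i)
BL=f(65,732,.04);BR=f(411,732,.04);L=f(52,20,.04);Rr=f(408,20,.04)
print(BL,BR,np.linalg.norm(BL-BR)); 
for a,b in((L,BL),(Rr,BR)): print('x ang',np.degrees(np.arctan2(*(b-a)[1::-1])))
g=f(232,50,.062); print('button',g, 'top cam .4212 .3402')
d1=f(338,280,.04);d2=f(340,675,.04);print('disc',d1,d2,np.linalg.norm(d1-d2))
a=np.radians(-6.2); x=np.array([np.cos(a),np.sin(a),0]);y=np.array([-x[1],x[0],0])
print('hinge est: edge',(BL+BR)/2-.065*x,'button',g+.105*x,'disc',(d1+d2)/2-.0245*y)
E
python3 m.py
```

```text
[0.58530568 0.28080646 0.04      ] [0.59437271 0.36711767 0.04      ] 0.08678615282612749
x ang -5.089989262900428
x ang -5.8426229414921504
button [0.42314251 0.33992743 0.062     ] top cam .4212 .3402
disc [0.47918671 0.36029648 0.04      ] [0.5783831  0.35061344 0.04      ] 0.09966787265492374
hinge est: edge [0.52521938 0.33098202 0.04      ] button [0.52752836 0.3285875  0.062     ] disc [0.52613892 0.33109826 0.04      ]
```

```bash
cat > m2.py <<'E'
from m import *
H=np.array([.526,.330,.04]);a=np.radians(-5.9); x=np.array([np.cos(a),np.sin(a),0]);y=np.array([-x[1],x[0],0]);Z=np.array([0,0,1.])
from scipy.optimize import minimize_scalar
def fit(name,uv,rad,yo,info=None):
    P=lambda t:H+rad*(np.sin(t)*x+np.cos(t)*Z)+yo*y
    ts=np.linspace(-1,1,2001);e=[np.linalg.norm(proj(name,P(t),info)-uv) for t in ts];k=int(np.argmin(e)); return round(ts[k],3),round(e[k],2)
if __name__=='__main__':
    print('lever w',fit('wrist',px(238,201),.11,0,i),'top',fit('top',(169.2,202.4),.11,0),'scene',fit('scene',(353.7,226.9),.11,0))
    for rad in (.05,.055,.06): print('ptr',rad,'w',fit('wrist',px(365,471),rad,.026,i),'top',fit('top',(164,189.25),rad,.026),'scene',fit('scene',(348.7,250.1),rad,.026))
E
python3 m2.py | tail -4
```

```text
x ang -5.8426229414921504
button [0.42314251 0.33992743 0.062     ] top cam .4212 .3402
disc [0.47918671 0.36029648 0.04      ] [0.5783831  0.35061344 0.04      ] 0.09966787265492374
hinge est: edge [0.52521938 0.33098202 0.04      ] button [0.52752836 0.3285875  0.062     ] disc [0.52613892 0.33109826 0.04      ]Traceback (most recent call last):
  File "m2.py", line 8, in <module>
    print('lever w',fit('wrist',px(238,201),.11,0,i),'top',fit('top',(169.2,202.4),.11,0),'scene',fit('scene',(353.7,226.9),.11,0))
                                                                                                  ~~~^^^^^^^^^^^^^^^^^^^^^^^^^^^^^
  File "m2.py", line 6, in fit
    ts=np.linspace(-1,1,2001);e=[np.linalg.norm(proj(name,P(t),info)-uv) for t in ts];k=int(np.argmin(e)); return round(ts[k],3),round(e[k],2)
                                                ~~~~^^^^^^^^^^^^^^^^
  File "h.py", line 15, in proj
    i=info or cams.camera_info(n); Rm=cv2.Rodrigues(i['rvec'])[0]; K=i['K']
              ~~~~~~~~~~~~~~~~^^^
ValueError: time passes only in moves, steps and waits
```

```bash
sed -i "s/^def fit/CI={n:cams.camera_info(n) for n in ('top','scene')}\ndef fit/; s/    P=lambda/    info=info or CI[name]; P=lambda/" m2.py; python3 m2.py | tail -4; python3 -c "
from bench import read_state;print(read_state()['time'])"
```

```text
lever w (np.float64(-0.418), np.float64(0.75)) top (np.float64(-0.42), np.float64(1.33)) scene (np.float64(-0.429), np.float64(1.26))
ptr 0.05 w (np.float64(0.044), np.float64(0.85)) top (np.float64(0.051), np.float64(0.98)) scene (np.float64(0.036), np.float64(1.04))
ptr 0.055 w (np.float64(0.046), np.float64(0.4)) top (np.float64(0.04), np.float64(0.68)) scene (np.float64(0.089), np.float64(1.32))
ptr 0.06 w (np.float64(0.048), np.float64(0.07)) top (np.float64(0.031), np.float64(0.38)) scene (np.float64(0.132), np.float64(1.59))
16.6
```

{"op": "arm_command", "data": {"increments": [{"dx": 0.036, "dy": 0.001, "dz": 0, "spin": 0, "gripper": 75}, {"dx": 0.036, "dy": 0.001, "dz": 0, "spin": 0, "gripper": 75}, {"dx": 0.036, "dy": 0.001, "dz": 0, "spin": 0, "gripper": 75}, {"dx": 0.034, "dy": 0.001, "dz": 0.005, "spin": 0, "gripper": 75}, {"dx": 0, "dy": 0, "dz": 0.04, "spin": 0, "gripper": 75}, {"dx": 0, "dy": 0, "dz": 0.03, "spin": 0, "gripper": 75}, {"dx": 0, "dy": 0, "dz": 0, "spin": 0, "gripper": 75}, {"dx": 0, "dy": 0, "dz": 0, "spin": 0, "gripper": 75}], "grip_force": 10}}

```text
time: 17.6
ee_pos: [0.4822, 0.3349, 0.1755]
eef_rot: [0.054, 0.999, 0.001, 0.001]
ft_force: [-0.3, 0.6, 0.7]
width: 0.066
```

```bash
python3 - <<'E'
from h import *
plan((.4814,.3346,.122),83.9,1)
cv2.imwrite('pics/w8.png',cams.camera('wrist')[:,:,::-1]);cv2.imwrite('pics/s8.png',cams.camera('scene')[:,:,::-1])
crop('pics/s8.png','pics/s8c.png',300,150,400,280,5)
E
```

```text
from [0.4822 0.3349 0.1755] yaw 83.8 spin total -0.1 tilt [ 0.001  0.001 -1.   ]
1 dx 0.0008 dy -0.0004 dz 0.0535 spin -0.12
```

View pics/w8.png

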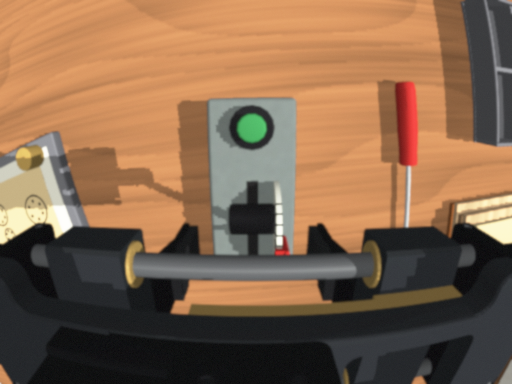

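View pics/s8c.png

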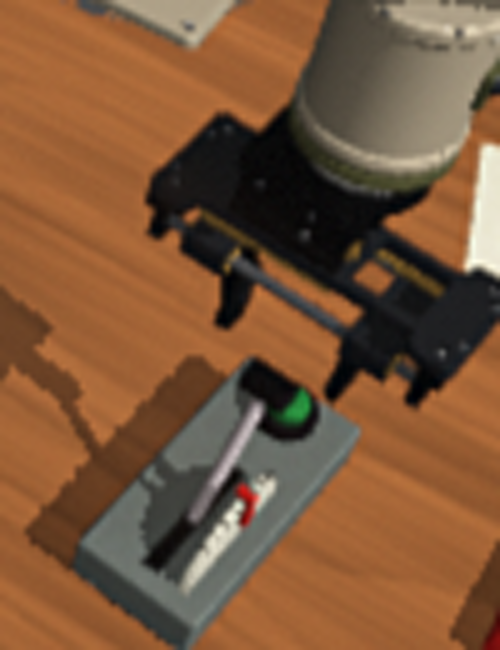

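The wrist view shows the handle at (252,218), centred between the fingers. I'm going down and pinching it.

{"op": "arm_command", "data": {"increments": [{"dx": 0.001, "dy": 0, "dz": 0.02, "spin": 0, "gripper": 75}, {"dx": 0, "dy": 0, "dz": 0.02, "spin": 0, "gripper": 75}, {"dx": 0, "dy": 0, "dz": 0.012, "spin": 0, "gripper": 75}, {"dx": 0, "dy": 0, "dz": 0, "spin": 0, "gripper": 75}, {"dx": 0, "dy": 0, "dz": 0, "spin": 0, "gripper": 20}, {"dx": 0, "dy": 0, "dz": 0, "spin": 0, "gripper": 20}, {"dx": 0, "dy": 0, "dz": 0, "spin": 0, "gripper": 20}, {"dx": 0, "dy": 0, "dz": 0, "spin": 0, "gripper": 20}], "grip_force": 12}}

```text
time: 18.7
ee_pos: [0.4806, 0.3348, 0.1223]
eef_rot: [0.054, 0.999, 0.0, 0.0]
ft_force: [-0.5, -0.4, 0.2]
width: 0.0329
```

```bash
python3 - <<'E'
from h import *
plan((.4814,.3346,.122),83.9,1)
i=cams.camera_info('wrist')
im=cams.camera('wrist')[:,:,::-1].copy();cv2.imwrite('pics/w9.png',im)
cv2.imwrite('pics/s9.png',cams.camera('scene')[:,:,::-1])
crop('pics/s9.png','pics/s9c.png',300,150,400,280,5)
E
```

```text
from [0.4806 0.3348 0.1223] yaw 83.8 spin total -0.1 tilt [ 0.  0. -1.]
1 dx -0.0008 dy -0.0001 dz 0.0003 spin -0.10
```

View pics/s9c.png

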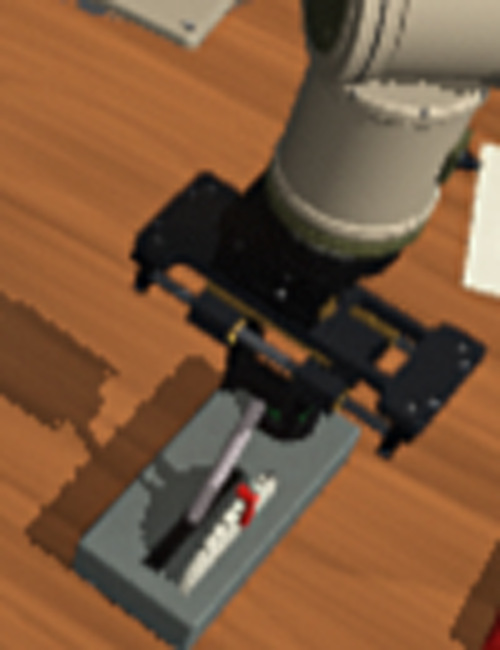

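{"op": "arm_command", "data": {"increments": [{"dx": -0.0059, "dy": 0, "dz": -0.0024, "spin": 0, "gripper": 20}, {"dx": -0.006, "dy": 0, "dz": -0.0021, "spin": 0, "gripper": 20}, {"dx": -0.0061, "dy": 0, "dz": -0.0017, "spin": 0, "gripper": 20}, {"dx": -0.0063, "dy": 0, "dz": -0.0014, "spin": 0, "gripper": 20}, {"dx": -0.0063, "dy": 0, "dz": -0.001, "spin": 0, "gripper": 20}, {"dx": -0.0063, "dy": 0, "dz": -0.0006, "spin": 0, "gripper": 20}, {"dx": -0.0064, "dy": 0, "dz": -0.0003, "spin": 0, "gripper": 20}, {"dx": -0.0064, "dy": 0, "dz": 0.0001, "spin": 0, "gripper": 20}]}}

```text
time: 19.8
ee_pos: [0.5305, 0.3295, 0.1315]
eef_rot: [0.054, 0.999, 0.0, 0.0]
ft_force: [-2.8, 0.1, 1.8]
width: 0.0322
```

{"op": "arm_command", "data": {"increments": [{"dx": 0, "dy": 0, "dz": 0, "spin": 0, "gripper": 20}, {"dx": 0, "dy": 0, "dz": 0, "spin": 0, "gripper": 20}, {"dx": 0, "dy": 0, "dz": 0, "spin": 0, "gripper": 20}, {"dx": 0, "dy": 0, "dz": 0, "spin": 0, "gripper": 20}, {"dx": 0, "dy": 0, "dz": 0, "spin": 0, "gripper": 20}, {"dx": 0, "dy": 0, "dz": 0, "spin": 0, "gripper": 20}, {"dx": 0, "dy": 0, "dz": 0, "spin": 0, "gripper": 20}, {"dx": 0, "dy": 0, "dz": 0, "spin": 0, "gripper": 20}]}}

```text
time: 20.8
ee_pos: [0.53, 0.3295, 0.1315]
eef_rot: [0.054, 0.999, 0.0, 0.0]
ft_force: [2.4, 1.5, -1.2]
width: 0.0319
```

```bash
python3 - <<'E'
from h import *
s=read_state();p=s['ee_pos'];a=np.radians(-5.9);x=np.array([np.cos(a),np.sin(a)])
u=(p[:2]-[.526,.330])@x;print('x',u,'theta',np.arcsin(u/.11),'z expected',.04+.11*np.cos(np.arcsin(u/.11))-.0187,p,s['ft_force'])
cv2.imwrite('pics/s10.png',cams.camera('scene')[:,:,::-1])
crop('pics/s10.png','pics/s10c.png',300,190,390,285,6)
E
```

```text
x 0.004071355668784726 theta 0.037020780080829395 z expected 0.13122462901014612 [0.53003785 0.32946594 0.13154322] [ 2.38276451  1.45510561 -1.23015585]
```

View pics/s10c.png

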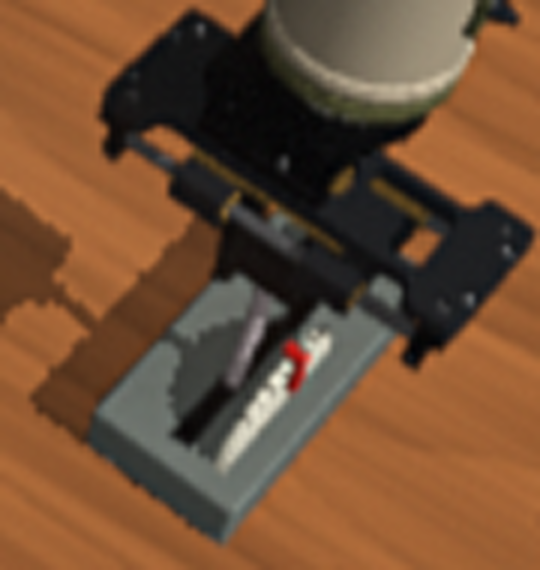

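{"op": "arm_command", "data": {"increments": [{"dx": 0, "dy": 0, "dz": 0, "spin": 0, "gripper": 75}, {"dx": 0, "dy": 0, "dz": 0, "spin": 0, "gripper": 75}, {"dx": 0, "dy": 0, "dz": 0, "spin": 0, "gripper": 75}, {"dx": 0, "dy": 0, "dz": -0.02, "spin": 0, "gripper": 75}, {"dx": 0, "dy": 0, "dz": -0.05, "spin": 0, "gripper": 75}, {"dx": -0.02, "dy": 0, "dz": -0.05, "spin": 0, "gripper": 75}, {"dx": -0.04, "dy": 0, "dz": 0, "spin": 0, "gripper": 75}, {"dx": -0.02, "dy": 0, "dz": 0, "spin": 0, "gripper": 75}]}}

```text
time: 21.85
ee_pos: [0.6111, 0.3199, 0.2518]
eef_rot: [0.055, 0.999, -0.0, 0.0]
ft_force: [-0.1, 0.5, -0.1]
width: 0.0651
```

{"op": "arm_command", "data": {"increments": [{"dx": 0, "dy": 0, "dz": 0, "spin": 0, "gripper": 75}, {"dx": 0, "dy": 0, "dz": 0, "spin": 0, "gripper": 75}, {"dx": 0, "dy": 0, "dz": 0, "spin": 0, "gripper": 75}, {"dx": 0, "dy": 0, "dz": 0, "spin": 0, "gripper": 75}, {"dx": 0, "dy": 0, "dz": 0, "spin": 0, "gripper": 75}, {"dx": 0, "dy": 0, "dz": 0, "spin": 0, "gripper": 75}, {"dx": 0, "dy": 0, "dz": 0, "spin": 0, "gripper": 75}, {"dx": 0, "dy": 0, "dz": 0, "spin": 0, "gripper": 75}]}}

```text
time: 22.85
ee_pos: [0.6095, 0.3207, 0.2514]
eef_rot: [0.054, 0.999, 0.0, -0.0]
ft_force: [0.2, -0.6, 0.3]
width: 0.0651
```

```bash
python3 - <<'E'
from h import *
import json
s=read_state();print(s['ee_pos'])
i=cams.camera_info('wrist');json.dump({k:np.array(v).tolist() for k,v in i.items()},open('w11.json','w'))
cv2.imwrite('pics/w11.png',cams.camera('wrist')[:,:,::-1]);cv2.imwrite('pics/s11.png',cams.camera('scene')[:,:,::-1]);cv2.imwrite('pics/t11.png',cams.camera('top')[:,:,::-1])
crop('pics/w11.png','pics/w11c.png',180,40,320,240,4)
crop('pics/s11.png','pics/s11c.png',310,205,380,280,8)
crop('pics/t11.png','pics/t11c.png',155,170,200,235,9)
E
```

```text
[0.60950507 0.32065584 0.25141281]
```

View pics/w11c.png

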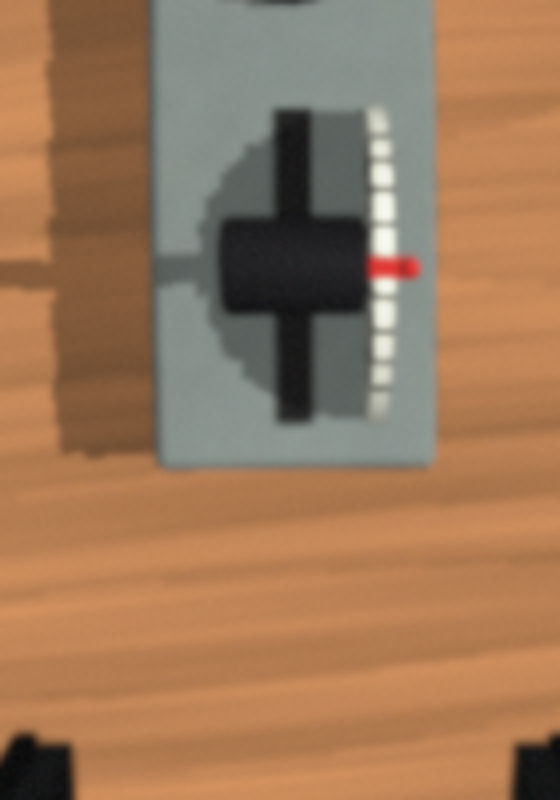

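View pics/s11c.png

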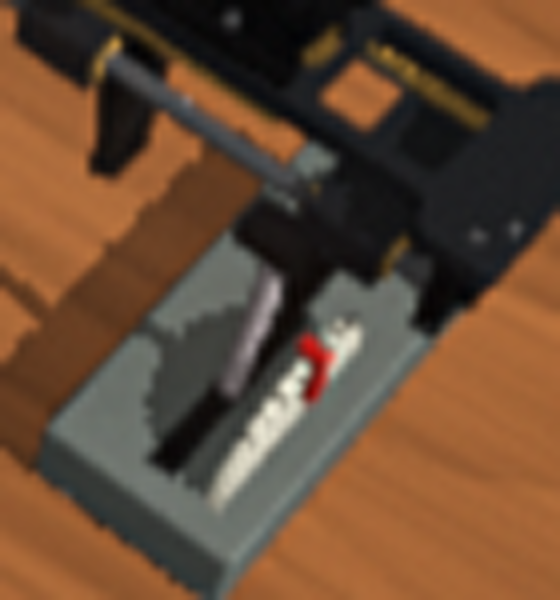

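View pics/t11c.png

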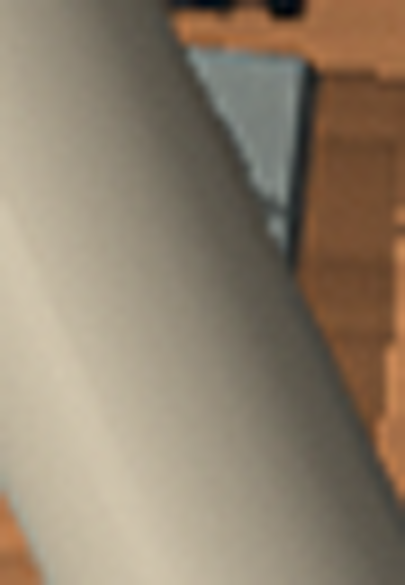

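```bash
python3 - <<'E'
from h import *
import json
i={k:np.array(v) for k,v in json.load(open('w11.json')).items()}
px=lambda a,b:np.array(((a+.5)/4-.5+180,(b+.5)/4-.5+40))
f=lambda a,b,z: onz('wrist',px(a,b),z,i)
a=np.radians(-5.9); x=np.array([np.cos(a),np.sin(a),0]);y=np.array([-x[1],x[0],0]);Z=np.array([0,0,1.])
for d in [(378,107,420,378),(293,107,422,293)]:
    A=f(d[0],d[1],.04);B=f(d[3],d[2],.04);print(A,B,np.linalg.norm(A-B),(A+B)/2)
s1=f(293,107,.04);s2=f(293,422,.04);H0=(s1+s2)/2
E1=f(160,466,.04);E2=f(434,466,.04);H1=(E1+E2)/2-.065*x;print('edge hinge',H1)
ts=np.linspace(-.4,.4,801)
for H in (H0,H1,np.array([.526,.330,.04])):
    out=[]
    for uv,rad,yo in((px(293,265.5),.11,0),(px(415,268),.06,.026),(px(395,268),.06,.026),(px(293,218),None,0),(px(293,313),None,0)):
        if rad is None: continue
        e=[abs((proj('wrist',H+rad*(np.sin(t)*x+np.cos(t)*Z)+yo*y,i)-uv)[1]) for t in ts];out.append(ts[int(np.argmin(e))])
    print(H,np.round(out,3))
E
```

```text
[0.47953699 0.36061803 0.04      ] [0.57801252 0.35061771 0.04      ] 0.09898199668884063 [0.52877476 0.35561787 0.04      ]
[0.4770241  0.33452448 0.04      ] [0.57591438 0.32396621 0.04      ] 0.09945231958354035 [0.52646924 0.32924535 0.04      ]
edge hinge [0.52511619 0.33045592 0.04      ]
[0.52646924 0.32924535 0.04      ] [0.03  0.043 0.043]
[0.52511619 0.33045592 0.04      ] [0.043 0.067 0.067]
[0.526 0.33  0.04 ] [0.035 0.051 0.051]
```

Lever and pointer differ by 0.013–0.024 rad in this view, against 0.07 allowed. I'm moving to the button with the fingers shut.

{"op": "arm_command", "data": {"increments": [{"dx": 0.04, "dy": 0, "dz": 0, "spin": 0, "gripper": 0}, {"dx": 0.05, "dy": 0, "dz": 0, "spin": 0, "gripper": 0}, {"dx": 0.05, "dy": 0, "dz": 0, "spin": 0, "gripper": 0}, {"dx": 0.048, "dy": -0.001, "dz": 0, "spin": 0, "gripper": 0}, {"dx": 0, "dy": 0, "dz": 0.05, "spin": 0, "gripper": 0}, {"dx": 0, "dy": 0, "dz": 0.05, "spin": 0, "gripper": 0}, {"dx": 0, "dy": 0, "dz": 0.04, "spin": 0, "gripper": 0}, {"dx": 0, "dy": 0, "dz": 0.03, "spin": 0, "gripper": 0}]}}

```text
time: 24.0
ee_pos: [0.422, 0.3396, 0.0798]
eef_rot: [0.054, 0.999, -0.0, -0.0]
ft_force: [0.8, 1.2, 0.2]
width: 0.0015
```

```bash
python3 - <<'E'
from h import *
plan((.422,.3403,.056),83.9,1);print(read_state()['width'])
cv2.imwrite('pics/w12.png',cams.camera('wrist')[:,:,::-1])
E
```

```text
from [0.422  0.3396 0.0798] yaw 83.8 spin total -0.1 tilt [-0.001 -0.001 -1.   ]
1 dx 0.0001 dy 0.0007 dz 0.0238 spin -0.10
0.0014968232742519224
```

View pics/w12.png

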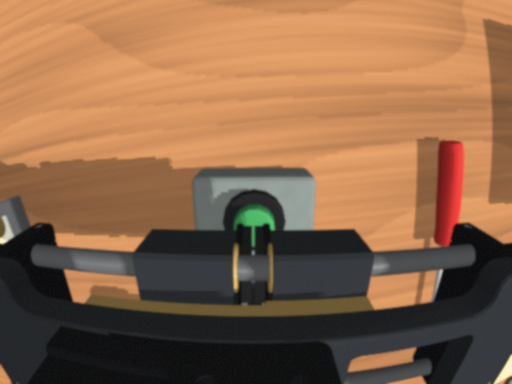

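The fingertips are over the green button at about (255,230). I'm pressing it.

{"op": "arm_command", "data": {"increments": [{"dx": 0, "dy": 0, "dz": 0.008, "spin": 0, "gripper": 0}, {"dx": 0, "dy": 0, "dz": 0.007, "spin": 0, "gripper": 0}, {"dx": 0, "dy": 0, "dz": 0.005, "spin": 0, "gripper": 0}, {"dx": 0, "dy": 0, "dz": 0.004, "spin": 0, "gripper": 0}, {"dx": 0, "dy": 0, "dz": 0, "spin": 0, "gripper": 0}, {"dx": 0, "dy": 0, "dz": 0, "spin": 0, "gripper": 0}, {"dx": 0, "dy": 0, "dz": 0, "spin": 0, "gripper": 0}, {"dx": 0, "dy": 0, "dz": 0, "spin": 0, "gripper": 0}]}}

```text
time: 25.05
ee_pos: [0.4229, 0.3404, 0.0578]
eef_rot: [0.054, 0.999, 0.0, 0.0]
ft_force: [2.2, 1.6, 4.9]
width: 0.0003
```

{"op": "arm_command", "data": {"increments": [{"dx": 0, "dy": 0, "dz": 0.002, "spin": 0, "gripper": 0}, {"dx": 0, "dy": 0, "dz": 0.001, "spin": 0, "gripper": 0}, {"dx": 0, "dy": 0, "dz": 0, "spin": 0, "gripper": 0}, {"dx": 0, "dy": 0, "dz": 0, "spin": 0, "gripper": 0}, {"dx": 0, "dy": 0, "dz": 0, "spin": 0, "gripper": 0}, {"dx": 0, "dy": 0, "dz": 0, "spin": 0, "gripper": 0}, {"dx": 0, "dy": 0, "dz": 0, "spin": 0, "gripper": 0}, {"dx": 0, "dy": 0, "dz": 0, "spin": 0, "gripper": 0}]}}

```text
time: 26.05
ee_pos: [0.423, 0.3405, 0.0562]
eef_rot: [0.054, 0.999, 0.001, 0.0]
ft_force: [-3.8, -2.6, 21.7]
width: 0.0005
```

The force rose to 21.7 N at z = 0.0562, so the button has bottomed out. I'm lifting off, clearing the console and looking again.

{"op": "arm_command", "data": {"increments": [{"dx": 0, "dy": 0, "dz": -0.01, "spin": 0, "gripper": 0}, {"dx": 0, "dy": 0, "dz": -0.02, "spin": 0, "gripper": 0}, {"dx": 0, "dy": 0, "dz": -0.05, "spin": 0, "gripper": 0}, {"dx": 0, "dy": 0, "dz": -0.06, "spin": 0, "gripper": 0}, {"dx": 0, "dy": 0, "dz": -0.05, "spin": 0, "gripper": 0}, {"dx": -0.05, "dy": 0, "dz": 0, "spin": 0, "gripper": 0}, {"dx": -0.055, "dy": 0, "dz": 0, "spin": 0, "gripper": 0}, {"dx": -0.055, "dy": 0, "dz": 0, "spin": 0, "gripper": 0}]}}

```text
time: 27.05
ee_pos: [0.5824, 0.3224, 0.2437]
eef_rot: [0.054, 0.999, -0.0, -0.001]
ft_force: [-0.6, 0.2, 0.7]
width: 0.0003
```

{"op": "arm_command", "data": {"increments": [{"dx": -0.025, "dy": 0, "dz": 0, "spin": 0, "gripper": 0}, {"dx": 0, "dy": 0, "dz": 0, "spin": 0, "gripper": 0}, {"dx": 0, "dy": 0, "dz": 0, "spin": 0, "gripper": 0}, {"dx": 0, "dy": 0, "dz": 0, "spin": 0, "gripper": 0}, {"dx": 0, "dy": 0, "dz": 0, "spin": 0, "gripper": 0}, {"dx": 0, "dy": 0, "dz": 0, "spin": 0, "gripper": 0}, {"dx": 0, "dy": 0, "dz": 0, "spin": 0, "gripper": 0}, {"dx": 0, "dy": 0, "dz": 0, "spin": 0, "gripper": 0}]}}

```text
time: 28.05
ee_pos: [0.6064, 0.32, 0.2445]
eef_rot: [0.054, 0.999, 0.0, 0.0]
ft_force: [-0.8, -0.1, 1.0]
width: 0.0009
```

```bash
python3 - <<'E'
from h import *
import json
s=read_state();print(s['time'],s['ee_pos'],s['ft_force'])
i=cams.camera_info('wrist');json.dump({k:np.array(v).tolist() for k,v in i.items()},open('w13.json','w'))
cv2.imwrite('pics/w13.png',cams.camera('wrist')[:,:,::-1]);cv2.imwrite('pics/s13.png',cams.camera('scene')[:,:,::-1])
crop('pics/w13.png','pics/w13c.png',180,0,320,200,4)
E
```

```text
28.05 [0.60638841 0.32003323 0.24447915] [-0.75420413 -0.11183135  0.96746449]
```

View pics/w13c.png

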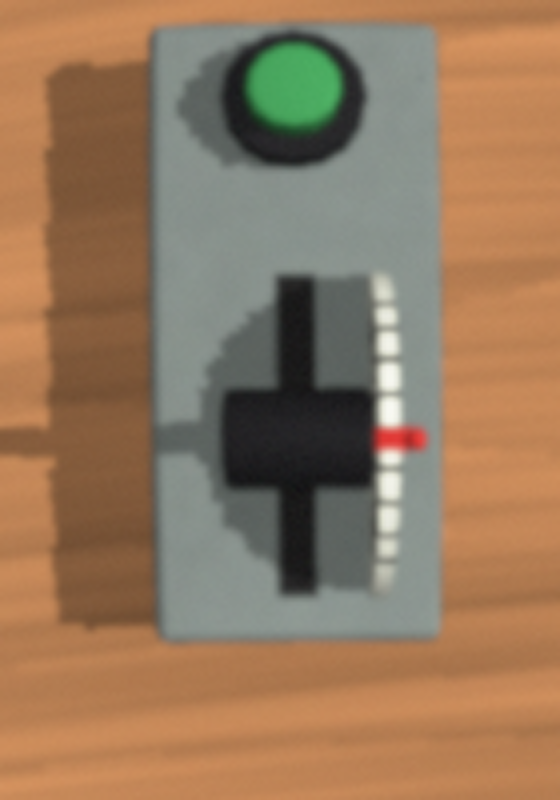

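View pics/s13.png

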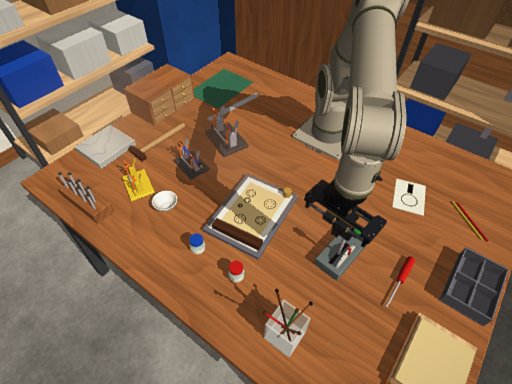

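The button is up again. The handle (crop row 438) lines up with the red pointer (row 438), the stylus is still in the clip, and the bystanders look untouched. I'm handing in.

```bash
python3 - <<'E'
from bench import job
print(job.close_job())
E
```

```text
the job is handed in; nothing more can be done
None
```

The job is done and handed in at about 28 s of the 61 s allowed; the hand-in gave no verdict.

- **Stylus:** I pressed it into the smaller black clip until the force rose to 36 N with almost no further travel, then let it go. The wrist picture showed it centred in both forks and under both jaw noses, within about 2 mm lengthwise. The last scene picture still shows it in the clip.
- **Lever:** I led it from about -0.42 rad to the red pointer and released it. In the picture taken after release it stood 0.013 to 0.024 rad from the pointer, depending on which hinge estimate I used (limit 0.07). In the last picture, after the press, handle and pointer were on the same row. The pointer did not appear to move.
- **Button:** I pressed it until it stopped, at 21.7 N with the fingertips at z = 0.0562 m. It looked up again afterwards.
- **Bystanders:** they looked undisturbed in the last scene picture, and the arm was clear of everything.

Three things disagreed or failed along the way:
- **Clip position:** estimates differed by about 3 mm across the slot. I used the one the base plate and jaw tips agreed on, and the rod seated.
- **Pointer angle:** the scene camera's reading was loose (0.04 to 0.13 rad), so I relied on the wrist and top views.
- **Refused calls:** one move call was refused for missing fields and one script failed on too many camera calls. Neither moved anything.

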